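# Seat a trailer coupler on the weld fixture's ball and lock its latch

### The job

Put the loose trailer coupler on the blue weld fixture so that it can be welded true: lower its socket over the ball with its square drawbar tube lying in the saddle, and push it down against the stiff trip cup inside until the ball is fully home and the green pin stands up out of the dome. Then press the red latch lever down until its catch snaps and holds it, and let go. Feel for the stops: never load the fixture with more than about 6 kg, and leave the other things on the bench where they are.

Things in the scene. Friction and masses are not known exactly. Their poses are not given: they have to be found in the camera images.
- coupler: Loose 0.6 kg trailer coupler, flat on the bench. Origin: underside, on the axis of its upright socket; +x nose, -x drawbar tube. Dark head: flat parallel cheeks 54 mm apart (x -19 to 19, z 0 to 36), domed top at z 48; socket bore 42 mm, open below. Square tube 36 x 36 mm, x -38 to -150, underside z 0. Grease nipple on the nose to x 39. Lever behind the head, rising backwards.
- socket_centre (a point): Centre of the 40 mm ball when it is home in the socket: coupler frame (0, 0, 22 mm); then it coincides with ball_centre but for 1 mm of play to each side. For the last 8 mm the ball pushes a stiff trip cup up into the roof: this takes about 28 N in all (the coupler's own 6 N included) right to the end and the cup stays where it is left. Home is a hard stop; a green 8 mm pin then stands 8 mm out of the dome.
- lever (a joint): Latch lever angle: 0 = up as found (rising from the pivot to the rear at 0.8 rad above level), 0.8 = level along the tube, a hard stop. A spring lifts it (0.35 N m at first, 0.9 N m near level); from 0.64 to 0.72 it also has to push the spring catch aside, 1.1 N m at most. The catch gets hold of it only at 0.79, just short of the stop, and then keeps it at about 0.775; short of that it springs up again.
- lever_pivot (a point): Lever's pivot axis (across the coupler): coupler frame (-36, 0, 46 mm). The lever is a bar 18 mm wide reaching 102 mm from here; its outer 42 mm is a red grip 25 mm wide, whose top lies 6 mm above the pivot when the lever is level. Its inside works a jaw that slides under the ball, which only goes if the ball is home.
- lever_pad (a point): Point on the top of the lever's red grip, 80 mm out from the pivot; it moves with the lever. With the lever up it lies 87 mm behind the socket axis and 108 mm above the coupler's underside.
- fixture: Blue steel plate 206 x 92 x 10 mm fixed to the bench, with the ball and the saddle. Origin: plate's underside, below the ball; the coupler's nose goes to its +x (plate ends 42 mm that side of the ball), its tube to -x (plate ends 164 mm that side). All forces that the coupler puts on it (its own 6 N weight and side loads included) must stay below 60 N in sum.
- ball_centre (a point): Centre of the 40 mm steel tow ball, fixed, 62 mm above the bench, on a neck of 20 mm diameter. With the coupler home its underside is level, 40 mm above the bench.
- saddle: Dark steel saddle on the plate that carries the tube. Origin: middle of its bed, 40 mm above the bench, 128 mm behind the ball (fixture -x); bed 26 mm along the tube, about 50 mm wide between flared cheeks 18 mm high.
- marker: White paint marker with black cap, 131 x 16 x 17 mm, lying loose; bystander.
- tape: Yellow tape measure, 82 x 32 x 60 mm, standing loose; bystander.
- magnet: Grey welding magnet, 46 x 24 x 66 mm, standing loose; bystander.

How it is judged:
On the way, in this order (a step that is already met when the one before it is completed fails the run):
1. the ball is fully home in the socket and the tube level in the saddle, the lever still up (z of socket_centre in the frame of ball_centre below 0.0015 m and horizontal distance between socket_centre and ball_centre below 0.003 m and angle between coupler's own z axis and vertical below 0.03 rad and angle between the x axis of coupler and the x axis of fixture, either way round below 0.06 rad and value of joint lever below 0.3 rad), for 0.2 s.
2. the lever is pressed down level, the ball still home (z of socket_centre in the frame of ball_centre below 0.0015 m and horizontal distance between socket_centre and ball_centre below 0.003 m and angle between coupler's own z axis and vertical below 0.03 rad and angle between the x axis of coupler and the x axis of fixture, either way round below 0.06 rad and value of joint lever above 0.75 rad), for 0.2 s.
At the end, for the whole second after the job is handed in: The ball is home (socket centre no more than 1.5 mm above and 3 mm beside the ball's centre), the coupler level within 0.03 rad and in line with the fixture within 0.06 rad, at rest, with the lever held down by its catch (above 0.75 rad) (all of step 2 and linear speed of coupler below 0.01 m/s); the robot touches nothing.
It fails at once if the coupler presses on the fixture with over 60 N (contact force between coupler and fixture above 60 N).
It fails at once if the marker, tape measure or magnet is moved by over 20 mm (distance of any of marker, tape, magnet from where it was at the start of the episode above 0.02 m).
It also fails if it takes over 72 s, if anything falls off the work surface, if the arm or the gripper's body presses on something with over 40 N, if the wrist force passes 120 N, or if a joint passes its speed limit or range.

### The arm

A 6-joint arm with a two-finger parallel gripper is mounted at the origin on the work surface; the furniture and walls round the work are solid. World frame = base frame: x ahead of the robot, y to its left, z up, the work surface at z = 0. Lengths are in m, angles in rad, forces in N, time in s.
With the tool pointing down it reaches from about 0.3 to 0.75 m from the base axis. Payload 8.5 kg.
Tool frame: the origin (TCP) lies at the very end of the fingers, on their centre line; the grasp point (between the pads) lies 19 mm behind it; y points along the fingers, x is the direction in which the jaws open and shut, and the axes are right-handed (so a half turn about y gives the same grasp; the last joint's range is limited). The gripper opens to 88 mm and grips with 3 to 60 N. Pads are 18 mm wide; open, the fingers measure 123 mm over their backs; the gripper's body (75 mm by 187 mm) begins 45 mm behind the grasp point.
Start: joints at [-1.442, 0.381, 1.297, -0, 1.464, -0.215], TCP at [0.185, -0.518, 0.239] pointing down, gripper open.
Joint ranges: [-3.11, 3.11], [-0.89, 2.33], [0.22, 2.48], [-1.42, 4.56], [0.17, 2.85], [-2.88, 2.88]. Speed limits (rad/s): [2.39, 2.39, 3.14, 3.14, 3.14, 3.14].

### API

Orientations are given as a rotation vector (axis times angle).
In Python, from bench import bot, optics, ticket gives the robot as it stands.
- The arm moves only by the tool step_arm, never from a script. Its arguments are lists of equal length, an entry for each row: "xyz": the shift along the tool's x, y, z in cm, a list of three; "rot": the turn, a rotation vector about the tool's x, y, z in rad, a list of three. In form: {"xyz": [[tx, ty, tz], ...], "rot": [[ax, ay, az], ...]}. A call has 1 to 5 rows; each row shifts and turns the commanded pose from where the row before left it, along the tool's axes as they then stand; what a row does not reach is not made up. A row lasts 1/8 s, in which the tool goes at most 62.5 mm and 10.7 degrees, less where a joint would pass 70% of its speed; a pose out of reach is approached as far as the arm can. A call with a gripper value outside its range is refused whole. "grip" is the finger opening in cm, from 0 to 8.81, set as the call begins (left out, the last holds). The fingers move at their own pace and stop on an object; "grip_force" is the grip in N (left out, the last holds). Time passes only in rows, so rows that do not move let the fingers close. It gives the time, the measured TCP pose, the force and the opening at its end, in the units of the state.
- bot.read_state(): the state, without advancing time (a new reading comes with each control period).
- optics.capture(name): name is "scene" or "top" or "wrist"; returns the picture (420x560x3 uint8, red, green, blue); there is no depth.
- optics.calibration(name): a dict with "fovy" (degrees; the focal length in pixels is half the picture's height over the tangent of half this angle, whatever the lens; pixels are square), "cx", "cy" (the principal point, pixels), "cam_to_world" (4x4, takes a point from camera to world coordinates). Camera axes: x right, y up, looking along -z (the intrinsics and any distortion apply to the point x, -y, -z); pixel columns grow to the right and rows downward; lengths in m; the calibration is good to about 2 mm. The wrist camera is an equidistant fisheye: a pixel r from the principal point sees the ray r / f radians off the axis. A picture is of the moment at which its call begins: read the wrist's pose just before it. calibration takes no time and is no camera call; for the wrist camera it gives the pose at the moment of the call.
- ticket.close_job(): hands the job in, once; it reports no verdict.
The state is a dict: "time_s": time; "joints": joint angles; "joint_velocities": joint speeds; "joint_efforts": joint torques, N m; "ee_pos": TCP position; "ee_rot": TCP orientation; "wrist_force": force on the tool from outside, world axes, zero at the start; "torque": the same for the moment, N m; "finger_gap": finger opening in m.
Only numpy, scipy, OpenCV 4.12 (cv2) and the standard library are available. Lean on these libraries where they do the work, as an engineer would, in place of code of your own. Each camera call takes 0.05 s, during which the arm holds its last target.

## Working session

There is one attempt and no reset: what is moved stays moved. The work goes in short steps, Python scripts to look and compute and a tool call to move; the robot and the scene stay as the last step left them, time stands still between calls to the robot, and variables do not carry over. Pictures are saved under pics/ and viewed, and the job is handed in when it is done.

Besides the shell and the picture viewer there is one more tool, called after "Call:" as name(argument=value, ...) on one line, values as JSON. step_arm: Moves the arm, as the interface text tells. Its arguments: {"type":"object","properties":{"xyz":{"type":"array","items":{"type":"array","items":{"type":"number"}}},"rot":{"type":"array","items":{"type":"array","items":{"type":"number"}}},"grip":{"type":"number"},"grip_force":{"type":"number"}},"required":["xyz","rot"]}

```bash
ls; mkdir -p pics; python3 - <<'E'
from bench import bot, optics, ticket
import cv2
s=bot.read_state();print(s)
for n in ["scene","top","wrist"]:
    c=optics.calibration(n);print(n,c)
    cv2.imwrite(f"pics/{n}0.png",optics.capture(n)[:,:,::-1])
E
```

```text
pics
{'time_s': 0.0, 'joints': array([-1.44229547e+00,  3.81198932e-01,  1.29827305e+00, -2.14056103e-06,
        1.46359094e+00, -2.15337589e-01]), 'joint_velocities': array([-0.00108574, -0.00059611,  0.00071745,  0.00106386, -0.00118488,
       -0.00068474]), 'joint_efforts': array([-2.93622696e-03, -4.37929273e+01, -2.24552965e+01,  7.12040160e-02,
        3.53617966e-02, -9.05008983e-05]), 'ee_pos': array([ 0.18534726, -0.51752564,  0.23813205]), 'ee_rot': array([-1.35136113,  0.95295952, -0.95131379]), 'wrist_force': array([-0.71931985, -0.44375404, -1.36851537]), 'torque': array([-0.01326121, -0.02711275,  0.04432861]), 'finger_gap': 0.0881313769728139}
scene {'fovy': 53.02763430546518, 'cx': 282.1829562812734, 'cy': 205.7822394229449, 'cam_to_world': array([[-0.58204661,  0.54041495, -0.60759644, -0.06233045],
       [-0.81310356, -0.37835832,  0.4423885 ,  0.38419155],
       [ 0.00918419,  0.75152955,  0.6596355 ,  0.73141742],
       [ 0.        ,  0.        ,  0.        ,  1.        ]])}
top {'fovy': 55.506254865893894, 'cx': 279.25932635155846, 'cy': 208.52183193258077, 'cam_to_world': array([[ 0.02648395,  0.98768324, -0.15420901,  0.38105299],
       [-0.99961213,  0.0248368 , -0.01259846, -0.02618885],
       [-0.00861323,  0.15448285,  0.98795792,  1.00560245],
       [ 0.        ,  0.        ,  0.        ,  1.        ]])}
wrist {'fovy': 65.70646984690485, 'cx': 281.02751004819004, 'cy': 210.41032243640228, 'cam_to_world': array([[ 3.36900714e-01,  9.01611426e-01,  2.71283516e-01,
         2.56174672e-01],
       [-9.41539763e-01,  3.22884210e-01,  9.61699612e-02,
        -4.92002423e-01],
       [-8.85227866e-04, -2.87823946e-01,  9.57682929e-01,
         3.84542376e-01],
       [ 0.00000000e+00,  0.00000000e+00,  0.00000000e+00,
         1.00000000e+00]])}
```

View pics/scene0.png

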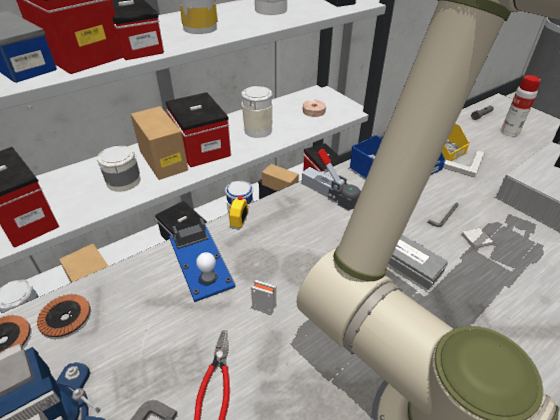

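View pics/top0.png

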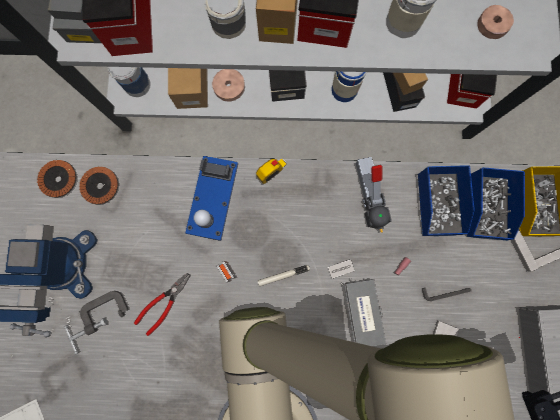

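View pics/wrist0.png

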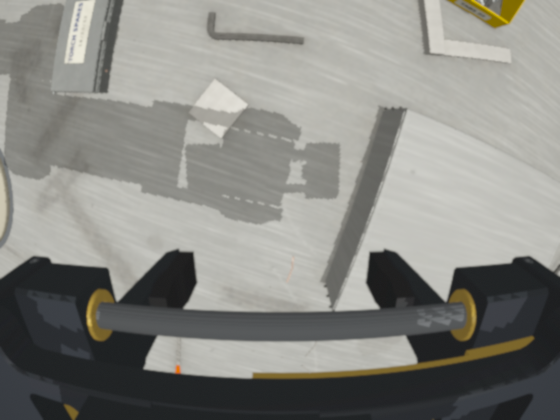

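```bash
cat > h.py <<'E'
from bench import bot, optics, ticket
import cv2, numpy as np
from scipy.spatial.transform import Rotation as Rn
def ray(n,u,v,c=None):
    c=c or optics.calibration(n)
    f=210/np.tan(np.radians(c['fovy'])/2); x=(u-c['cx']); y=(v-c['cy'])
    if n=='wrist':
        r=np.hypot(x,y); t=r/f; d=np.array([np.sin(t)*x/max(r,1e-9),-np.sin(t)*y/max(r,1e-9),-np.cos(t)])
    else: d=np.array([x/f,-y/f,-1.])
    M=c['cam_to_world']; d=M[:3,:3]@d; return M[:3,3],d/np.linalg.norm(d)
def onz(n,u,v,z,c=None):
    o,d=ray(n,u,v,c); return o+d*(z-o[2])/d[2]
def proj(n,p,c=None):
    c=c or optics.calibration(n); f=210/np.tan(np.radians(c['fovy'])/2)
    M=c['cam_to_world']; q=M[:3,:3].T@(np.asarray(p)-M[:3,3]); q=np.array([q[0],-q[1],-q[2]])
    if n=='wrist':
        r=np.hypot(q[0],q[1]); t=np.arctan2(r,q[2]); k=f*t/max(r,1e-9)
    else: k=f/q[2]
    return np.array([c['cx']+k*q[0],c['cy']+k*q[1]])
def tri(*rays):
    A=0;b=0
    for o,d in rays:
        P=np.eye(3)-np.outer(d,d);A=A+P;b=b+P@o
    return np.linalg.solve(A,b)
def st():
    s=bot.read_state();R=Rn.from_rotvec(s['ee_rot']).as_matrix()
    print('t',s['time_s'],'p',s['ee_pos'].round(4),'x',R[:,0].round(3),'y',R[:,1].round(3),'F',s['wrist_force'].round(1),'T',s['torque'].round(2),'gap',round(s['finger_gap'],4),'q',s['joints'].round(2))
    return s,R
def crop(src,box,k,out):
    im=cv2.imread(src) if isinstance(src,str) else src
    x0,y0,x1,y1=box;cv2.imwrite(out,cv2.resize(im[y0:y1,x0:x1],None,fx=k,fy=k,interpolation=cv2.INTER_CUBIC))
E
python3 - <<'E'
from h import *
st()
crop('pics/top0.png',(165,140,305,250),5,'pics/tfix.png')
crop('pics/top0.png',(330,145,420,245),6,'pics/tcoup.png')
crop('pics/scene0.png',(290,140,370,215),7,'pics/scoup.png')
crop('pics/scene0.png',(150,190,260,300),5,'pics/sfix.png')
E
```

```text
t 0.15 p [ 0.1854 -0.5176  0.2383] x [ 0.337 -0.941 -0.001] y [-0.     0.001 -1.   ] F [-0.3 -0.4 -0. ] T [-0.01 -0.02 -0.01] gap 0.0882 q [-1.44  0.38  1.3  -0.    1.46 -0.22]
```

View pics/tfix.png

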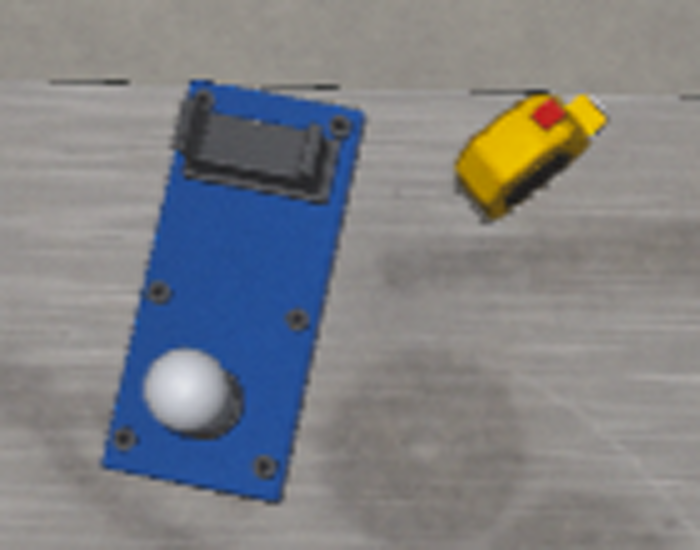

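View pics/tcoup.png

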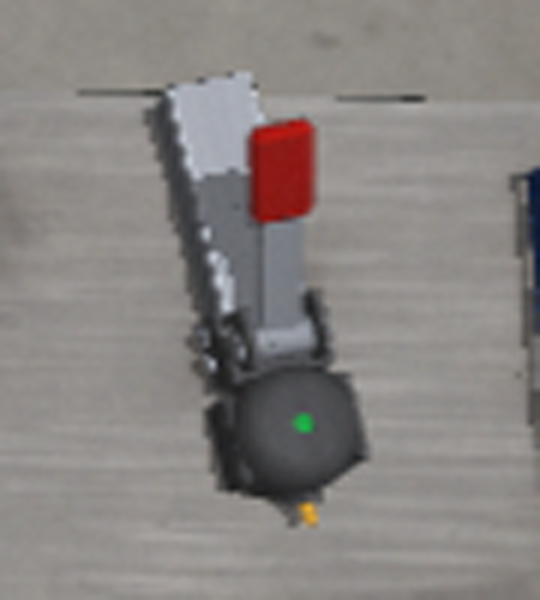

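View pics/scoup.png

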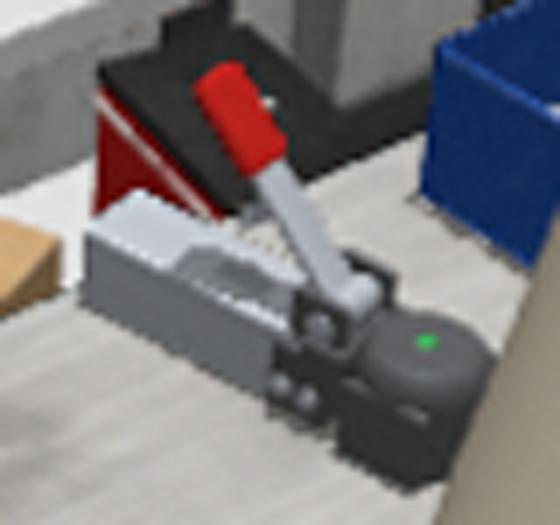

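View pics/sfix.png

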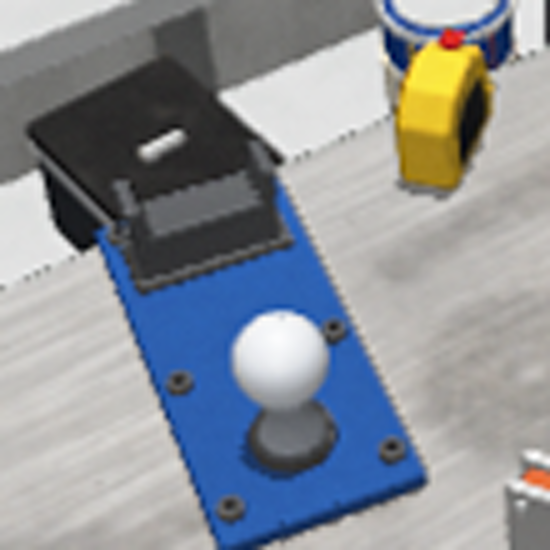

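```bash
python3 - <<'E'
from h import *
im=cv2.imread('pics/top0.png');hsv=cv2.cvtColor(im,cv2.COLOR_BGR2HSV)
g=cv2.inRange(hsv,(50,120,80),(75,255,255));ys,xs=np.nonzero(g);print('green top',xs.mean(),ys.mean(),len(xs))
T=(xs.mean(),ys.mean());print(onz('top',*T,.049))
im2=cv2.imread('pics/scene0.png');h2=cv2.cvtColor(im2,cv2.COLOR_BGR2HSV)
g=cv2.inRange(h2,(50,120,80),(75,255,255));ys,xs=np.nonzero(g);print('green sc',xs.mean(),ys.mean(),len(xs))
S=(xs.mean(),ys.mean());print('tri',tri(ray('top',*T),ray('scene',*S)), onz('scene',*S,.049))
e=[onz('top',330+a/6,145+b/6,.036) for a,b in((170,87),(250,72))];print('tube end',e,np.mean(e,0))
# plate
m=cv2.inRange(hsv,(100,120,60),(120,255,255));m[:, :170]=0;m[:,260:]=0;m[:150]=0;m[250:]=0
pts=np.argwhere(m)[:,::-1].astype(np.float32);r=cv2.minAreaRect(cv2.convexHull(pts));b=cv2.boxPoints(r);print(r)
w=[onz('top',u,v,.01) for u,v in b];print(np.round(w,4))
# ball
for n,a in(('top',(165+188/5,140+391/5)),('scene',(150+280/5,190+360/5))):print(n,onz(n,*a,.062))
print(tri(ray('top',165+188/5,140+391/5),ray('scene',150+280/5,190+360/5)))
E
```

```text
green top 380.0 215.0 9
[ 0.52065572 -0.2576028   0.049     ]
green sc 350.5 188.5 4
tri [ 0.52059695 -0.25786774  0.04848639] [ 0.52003443 -0.25753484  0.049     ]
tube end [array([ 0.66151582, -0.20839365,  0.036     ]), array([ 0.66878134, -0.24174812,  0.036     ])] [ 0.66514858 -0.22507088  0.036     ]
((211.1282196044922, 197.4180908203125), (35.9181022644043, 80.54261779785156), 12.425941467285156)
[[0.4687 0.2212 0.01  ]
 [0.6734 0.1892 0.01  ]
 [0.655  0.0976 0.01  ]
 [0.4517 0.1323 0.01  ]]
top [0.50035079 0.16824662 0.062     ]
scene [0.5008266  0.16912829 0.062     ]
[0.50067697 0.16870192 0.06173415]
```

```bash
cat >> h.py <<'E'
def plan(p,yaw,n,s=None,dec=2):
    """tool vertical-down target: TCP p, tool-z heading yaw (world). prints rows cm/rad"""
    if s is None: s=bot.read_state()
    P=np.array(s['ee_pos']);R=Rn.from_rotvec(s['ee_rot'])
    z=np.array([np.cos(yaw),np.sin(yaw),0]);y=np.array([0,0,-1.]);x=np.cross(y,z)
    Rt=Rn.from_matrix(np.stack([x,y,z],1)); rv=(R.inv()*Rt).as_rotvec()
    if rv[1]>2.9: rv=rv*(1-2*np.pi/np.linalg.norm(rv))
    X=[];Q=[];p=np.array(p)
    for i in range(n):
        d=R.inv().apply((p-P)/(n-i))*100; d=np.round(d,dec); r=np.round(rv/n,3)
        X.append(d.tolist());Q.append(r.tolist());P=P+R.apply(d/100);R=R*Rn.from_rotvec(r)
    for i in range(0,n,5):print('{"xyz":',X[i:i+5],', "rot":',Q[i:i+5],'}')
    print('end',P.round(4),R.as_matrix()[:,1:].round(4).tolist(),'p',p)
E
python3 - <<'E'
from h import *
s,R=st()
for a in (-.06,-.02,0,.02,.043,.06):
  for b in(0,.05,.08):
    print(a,b,proj('wrist',s['ee_pos']+R[:,1]*(-a)+R[:,2]*b).round(0))
plan([.5,.168,.16],2.979,16)
E
```

```text
t 0.15 p [ 0.1854 -0.5176  0.2383] x [ 0.337 -0.941 -0.001] y [-0.     0.001 -1.   ] F [-0.3 -0.4 -0. ] T [-0.01 -0.02 -0.01] gap 0.0882 q [-1.44  0.38  1.3  -0.    1.46 -0.22]
-0.06 0 [282. 229.]
-0.06 0.05 [282. 155.]
-0.06 0.08 [282. 108.]
-0.02 0 [282. 254.]
-0.02 0.05 [282. 165.]
-0.02 0.08 [282. 106.]
0 0 [282. 270.]
0 0.05 [282. 171.]
0 0.08 [282. 105.]
0.02 0 [282. 290.]
0.02 0.05 [282. 180.]
0.02 0.08 [282. 103.]
0.043 0 [282. 320.]
0.043 0.05 [282. 194.]
0.043 0.08 [282. 101.]
0.06 0 [282. 349.]
0.06 0.05 [282. 208.]
0.06 0.08 [282.  98.]
{"xyz": [[-3.37, 0.49, 3.3], [-2.78, 0.49, 3.8], [-2.12, 0.49, 4.21], [-1.4, 0.49, 4.5], [-0.64, 0.49, 4.67]] , "rot": [[-0.0, -0.165, -0.0], [-0.0, -0.165, -0.0], [-0.0, -0.165, -0.0], [-0.0, -0.165, -0.0], [-0.0, -0.165, -0.0]] }
{"xyz": [[0.13, 0.5, 4.71], [0.91, 0.49, 4.63], [1.65, 0.5, 4.42], [2.36, 0.49, 4.08], [2.99, 0.5, 3.64]] , "rot": [[-0.0, -0.165, -0.0], [-0.0, -0.165, -0.0], [-0.0, -0.165, -0.0], [-0.0, -0.165, -0.0], [-0.0, -0.165, -0.0]] }
{"xyz": [[3.55, 0.49, 3.1], [4.01, 0.5, 2.48], [4.37, 0.49, 1.78], [4.6, 0.5, 1.04], [4.71, 0.49, 0.27]] , "rot": [[-0.0, -0.165, -0.0], [-0.0, -0.165, -0.0], [-0.0, -0.165, -0.0], [-0.0, -0.165, -0.0], [-0.0, -0.165, -0.0]] }
{"xyz": [[4.69, 0.5, -0.5]] , "rot": [[-0.0, -0.165, -0.0]] }
end [0.5   0.168 0.16 ] [[-0.0001, -0.9876], [0.001, 0.1572], [-1.0, 0.0003]] p [0.5   0.168 0.16 ]
```

Call:
step_arm(xyz=[[-3.4, 0.5, 3.3], [-2.8, 0.5, 3.8], [-2.1, 0.5, 4.2], [-1.4, 0.5, 4.5], [-0.6, 0.5, 4.7]], rot=[[0, -0.165, 0], [0, -0.165, 0], [0, -0.165, 0], [0, -0.165, 0], [0, -0.165, 0]])

```text
time_s: 0.78
ee_pos: [0.2844, -0.3019, 0.2135]
ee_rot: [-1.548, 0.311, -0.311]
wrist_force: [-0.1, -0.2, -0.1]
finger_gap: 0.0881
```

Call:
step_arm(xyz=[[0.1, 0.5, 4.7], [0.9, 0.5, 4.6], [1.6, 0.5, 4.4], [2.4, 0.5, 4.1], [3.0, 0.5, 3.6]], rot=[[0, -0.165, 0], [0, -0.165, 0], [0, -0.165, 0], [0, -0.165, 0], [0, -0.165, 0]])

```text
time_s: 1.4
ee_pos: [0.3824, -0.0882, 0.1886]
ee_rot: [-1.545, -0.336, 0.336]
wrist_force: [-0.2, -0.6, -0.4]
finger_gap: 0.0883
```

Call:
step_arm(xyz=[[3.5, 0.5, 3.1], [4.0, 0.5, 2.5], [4.4, 0.5, 1.8], [4.6, 0.5, 1.0], [4.7, 0.5, 0.3]], rot=[[0, -0.165, 0], [0, -0.165, 0], [0, -0.165, 0], [0, -0.165, 0], [0, -0.165, 0]])

```text
time_s: 2.02
ee_pos: [0.4802, 0.1263, 0.1635]
ee_rot: [-1.343, -0.972, 0.973]
wrist_force: [0.5, -0.1, 0.0]
finger_gap: 0.0882
```

```bash
python3 - <<'E'
from h import *
st()
plan([.5,.168,.16],2.979,3)
E
```

```text
t 2.025 p [0.4802 0.1263 0.1635] x [ 0.312  0.95  -0.   ] y [-0. -0. -1.] F [ 0.5 -0.1  0. ] T [-0.01 -0.06 -0.02] gap 0.0882 q [ 0.02  0.36  1.57 -0.    1.21 -1.24]
{"xyz": [[1.53, 0.12, -0.19], [1.51, 0.11, -0.27], [1.5, 0.12, -0.36]] , "rot": [[-0.0, -0.052, -0.0], [-0.0, -0.052, -0.0], [-0.0, -0.052, -0.0]] }
end [0.5   0.168 0.16 ] [[-0.0002, -0.987], [-0.0001, 0.1604], [-1.0, 0.0001]] p [0.5   0.168 0.16 ]
```

Call:
step_arm(xyz=[[1.5, 0.1, -0.2], [1.5, 0.1, -0.3], [1.5, 0.1, -0.3], [0, 0, 0], [0, 0, 0]], rot=[[0, -0.052, 0], [0, -0.052, 0], [0, -0.052, 0], [0, 0, 0], [0, 0, 0]])

```text
time_s: 2.65
ee_pos: [0.4994, 0.1654, 0.1608]
ee_rot: [-1.284, -1.084, 1.085]
wrist_force: [-0.3, -0.4, 0.3]
finger_gap: 0.0883
```

```bash
python3 - <<'E'
from h import *
s,R=st()
import pickle
c=optics.calibration('wrist'); im=optics.capture('wrist')[:,:,::-1].copy(); cv2.imwrite('pics/wball.png',im)
pickle.dump((s,c),open('wball.pkl','wb'))
print(proj('wrist',[.5005,.1685,.062],c))
E
```

```text
t 2.65 p [0.4994 0.1654 0.1608] x [ 0.167  0.986 -0.   ] y [-0. -0. -1.] F [-0.3 -0.4  0.3] T [ 0.07 -0.13  0.01] gap 0.0883 q [ 0.09  0.41  1.49 -0.    1.24 -1.31]
[284.21681633 211.09779298]
```

View pics/wball.png

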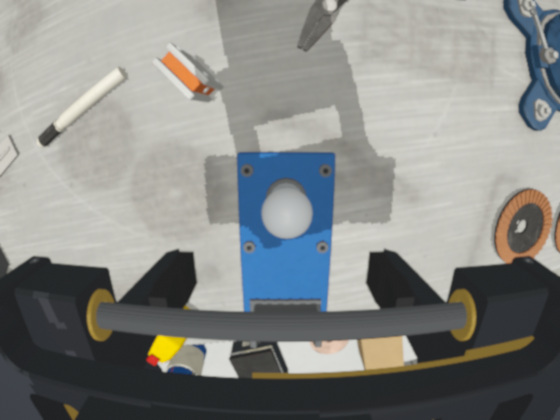

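```bash
python3 - <<'E'
from h import *
import pickle
s,c=pickle.load(open('wball.pkl','rb'));im=cv2.imread('pics/wball.png');hsv=cv2.cvtColor(im,cv2.COLOR_BGR2HSV)
m=cv2.inRange(hsv,(0,0,85),(180,80,255));m2=np.zeros_like(m);m2[170:245,252:322]=m[170:245,252:322]
cs,_=cv2.findContours(m2,cv2.RETR_EXTERNAL,cv2.CHAIN_APPROX_NONE);k=max(cs,key=cv2.contourArea)
print(cv2.minEnclosingCircle(k),cv2.boundingRect(k))
e=cv2.fitEllipse(k);print(e)
crop(im,(225,145,350,310),4,'pics/wballc.png')
b=cv2.inRange(hsv,(100,120,40),(120,255,255));
L=[];Rr=[]
for v in list(range(165,240,5))+list(range(255,295,5)):
    xs=np.nonzero(b[v,200:380])[0]+200
    L.append(onz('wrist',xs[0]-.5,v,.01,c)[:2]);Rr.append(onz('wrist',xs[-1]+.5,v,.01,c)[:2])
for q in(L,Rr):
    q=np.array(q);d=cv2.fitLine(q.astype(np.float32),cv2.DIST_HUBER,0,1e-4,1e-4).ravel();print('line',d,np.degrees(np.arctan2(d[1],d[0])))
mid=(np.array(L)+np.array(Rr))/2;d=cv2.fitLine(mid.astype(np.float32),cv2.DIST_HUBER,0,1e-4,1e-4).ravel();print('mid',d,np.degrees(np.arctan2(d[1],d[0])), np.linalg.norm(np.array(L)-Rr,axis=1).mean())
print(onz('wrist',*e[0],.062,c))
E
```

```text
((286.0, 208.1750030517578), 30.241304397583008) (261, 178, 52, 61)
((286.3822326660156, 209.3021240234375), (49.51536178588867, 60.0610466003418), 176.53172302246094)
line [ 0.9864167  -0.16426222  0.5247304   0.12095519] -9.454378
line [ 0.9852094  -0.17135482  0.5436826   0.20798324] -9.8666
mid [ 0.9858095  -0.16786776  0.5290377   0.16535231] -9.66387 0.08900803562365261
[0.49932999 0.1704212  0.062     ]
```

View pics/wballc.png

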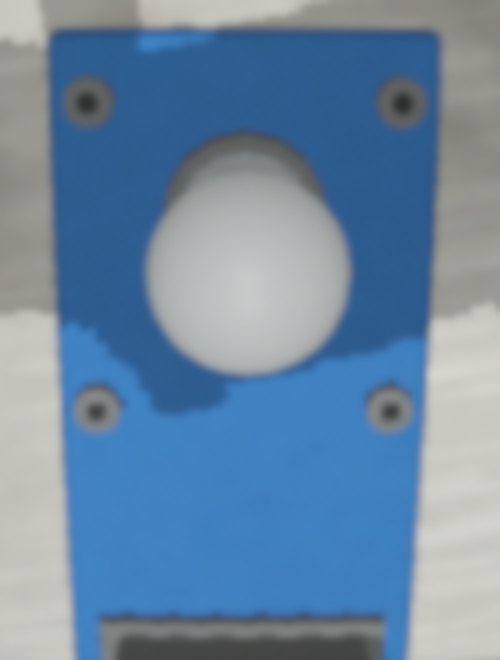

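```bash
python3 - <<'E'
from h import *
import pickle
s,c=pickle.load(open('wball.pkl','rb'))
print(onz('wrist',286.75,213.1,.062,c))
plan([.5206+.004,-.2577,.148],3.363-2*np.pi,10)
E
```

```text
[0.50246153 0.17019914 0.062     ]
{"xyz": [[-4.13, 0.13, -0.96], [-4.16, 0.13, -0.79], [-4.19, 0.13, -0.63], [-4.21, 0.13, -0.47], [-4.23, 0.13, -0.3]] , "rot": [[-0.0, -0.039, -0.0], [-0.0, -0.039, -0.0], [-0.0, -0.039, -0.0], [-0.0, -0.039, -0.0], [-0.0, -0.039, -0.0]] }
{"xyz": [[-4.24, 0.13, -0.14], [-4.24, 0.13, 0.03], [-4.23, 0.13, 0.19], [-4.23, 0.13, 0.36], [-4.2, 0.12, 0.52]] , "rot": [[-0.0, -0.039, -0.0], [-0.0, -0.039, -0.0], [-0.0, -0.039, -0.0], [-0.0, -0.039, -0.0], [-0.0, -0.039, -0.0]] }
end [ 0.5246 -0.2577  0.148 ] [[-0.0001, -0.9755], [-0.0001, -0.2202], [-1.0, 0.0001]] p [ 0.5246 -0.2577  0.148 ]
```

Call:
step_arm(xyz=[[-4.1, 0.1, -1.0], [-4.2, 0.1, -0.8], [-4.2, 0.1, -0.6], [-4.2, 0.1, -0.5], [-4.2, 0.1, -0.3]], rot=[[0, -0.039, 0], [0, -0.039, 0], [0, -0.039, 0], [0, -0.039, 0], [0, -0.039, 0]])

```text
time_s: 3.32
ee_pos: [0.5125, -0.0473, 0.156]
ee_rot: [-1.196, -1.23, 1.23]
wrist_force: [0.4, -0.5, 0.4]
finger_gap: 0.0881
```

Call:
step_arm(xyz=[[-4.2, 0.2, -0.1], [-4.2, 0.2, 0], [-4.2, 0.2, 0.2], [-4.2, 0.1, 0.4], [-4.2, 0.1, 0.5]], rot=[[0, -0.039, 0], [0, -0.039, 0], [0, -0.039, 0], [0, -0.039, 0], [0, -0.039, 0]])

```text
time_s: 3.95
ee_pos: [0.5247, -0.2574, 0.1479]
ee_rot: [-1.095, -1.372, 1.372]
wrist_force: [-0.5, 0.8, 0.5]
finger_gap: 0.0882
```

Call:
step_arm(xyz=[[0, 0, 0], [0, 0, 0]], rot=[[0, 0, 0], [0, 0, 0]])

```text
time_s: 4.2
ee_pos: [0.5248, -0.2551, 0.1477]
ee_rot: [-1.095, -1.371, 1.371]
wrist_force: [0.3, -0.7, 0.4]
finger_gap: 0.0885
```

```bash
python3 - <<'E'
from h import *
s,R=st()
import pickle
c=optics.calibration('wrist'); im=optics.capture('wrist')[:,:,::-1].copy(); cv2.imwrite('pics/wcoup.png',im)
pickle.dump((s,c),open('wcoup.pkl','wb'))
print(proj('wrist',[.5206,-.2577,.049],c))
hsv=cv2.cvtColor(im,cv2.COLOR_BGR2HSV)
g=cv2.inRange(hsv,(50,120,60),(75,255,255));ys,xs=np.nonzero(g);print(xs.mean(),ys.mean(),len(xs));print(onz('wrist',xs.mean(),ys.mean(),.0485,c))
crop(im,(200,120,370,300),4,'pics/wcoupc.png')
E
```

```text
t 4.2 p [ 0.5248 -0.2551  0.1477] x [-0.22   0.975  0.001] y [-0.     0.001 -1.   ] F [ 0.3 -0.7  0.4] T [ 0.07 -0.21 -0.05] gap 0.0885 q [-0.66  0.52  1.35  0.    1.28 -2.45]
[278.36649477 204.45760796]
278.0 204.5 60
[ 0.52083404 -0.25794605  0.0485    ]
```

View pics/wcoupc.png

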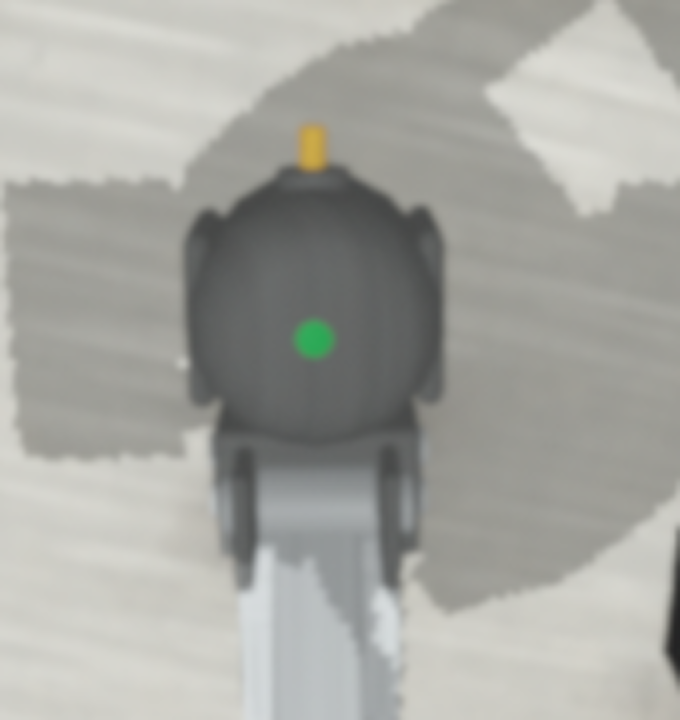

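```bash
python3 - <<'E'
from h import *
plan([.5228,-.2575,.03],3.3635-2*np.pi,3)
E
```

```text
{"xyz": [[-0.08, 3.93, 0.09], [-0.08, 3.93, 0.09], [-0.07, 3.93, 0.09]] , "rot": [[-0.0, 0.0, 0.0], [-0.0, 0.0, 0.0], [-0.0, 0.0, 0.0]] }
end [ 0.5228 -0.2575  0.03  ] [[-0.0002, -0.9752], [0.0004, -0.2213], [-1.0, 0.0001]] p [ 0.5228 -0.2575  0.03  ]
```

Call:
step_arm(xyz=[[-0.1, 3.9, 0.1], [-0.1, 3.9, 0.1], [0, 3.9, 0.1], [0, 0, 0], [0, 0, 0]], rot=[[0, 0, 0], [0, 0, 0], [0, 0, 0], [0, 0, 0], [0, 0, 0]])

```text
time_s: 4.88
ee_pos: [0.5235, -0.2581, 0.0324]
ee_rot: [-1.097, -1.373, 1.373]
wrist_force: [0.4, 0.2, 0.4]
finger_gap: 0.0883
```

```bash
python3 - <<'E'
from h import *
s,R=st()
im=optics.capture('wrist')[:,:,::-1].copy(); cv2.imwrite('pics/wg1.png',im)
plan([.5228,-.2575,.007],3.3635-2*np.pi,2)
E
```

```text
t 4.875 p [ 0.5235 -0.2581  0.0324] x [-0.222  0.975 -0.002] y [ 0.002 -0.001 -1.   ] F [0.4 0.2 0.4] T [ 0.1  -0.16 -0.02] gap 0.0883 q [-0.66  0.66  1.47  0.    1.01 -2.46]
{"xyz": [[0.05, 1.28, 0.03], [0.05, 1.28, 0.03]] , "rot": [[0.001, 0.001, -0.001], [0.001, 0.001, -0.001]] }
end [ 0.5228 -0.2575  0.007 ] [[-0.0001, -0.9755], [-0.0003, -0.22], [-1.0, 0.0001]] p [ 0.5228 -0.2575  0.007 ]
```

View pics/wg1.png

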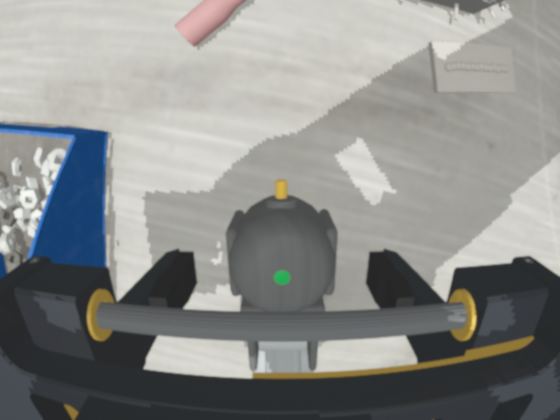

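Call:
step_arm(xyz=[[0, 1.3, 0], [0, 1.3, 0], [0, 0, 0]], rot=[[0, 0, 0], [0, 0, 0], [0, 0, 0]])

```text
time_s: 5.3
ee_pos: [0.5222, -0.2578, 0.0035]
ee_rot: [-1.093, -1.371, 1.371]
wrist_force: [-0.2, -0.5, 0.5]
finger_gap: 0.0885
```

Call:
step_arm(xyz=[[0, 0, 0], [0, 0, 0], [0, 0, 0], [0, 0, 0]], rot=[[0, 0, 0], [0, 0, 0], [0, 0, 0], [0, 0, 0]], grip=4.0, grip_force=15)

```text
time_s: 5.8
ee_pos: [0.5227, -0.2582, 0.0049]
ee_rot: [-1.095, -1.372, 1.372]
wrist_force: [-0.1, 0.6, 0.8]
finger_gap: 0.0537
```

```bash
python3 - <<'E'
from h import *
s,R=st()
E
```

```text
t 5.8 p [ 0.5227 -0.2582  0.0049] x [-0.222  0.975 -0.   ] y [ 0. -0. -1.] F [-0.1  0.6  0.8] T [ 0.24 -0.16  0.12] gap 0.0537 q [-0.66  0.7   1.49  0.    0.95 -2.46]
```

Gripped at 53.7 mm. Raise the force and lift.

Call:
step_arm(xyz=[[0, 0, 0], [0, 0, 0], [0, -1, 0], [0, -2, 0], [0, -3, 0]], rot=[[0, 0, 0], [0, 0, 0], [0, 0, 0], [0, 0, 0], [0, 0, 0]], grip=4.0, grip_force=60)

```text
time_s: 6.42
ee_pos: [0.5219, -0.2577, 0.0644]
ee_rot: [-1.092, -1.371, 1.371]
wrist_force: [0.0, -0.6, -6.7]
finger_gap: 0.0533
```

Call:
step_arm(xyz=[[0, -3, 0], [0, -2, 0], [0, 0, 0]], rot=[[0, 0, 0], [0, 0, 0], [0, 0, 0]])

```text
time_s: 6.8
ee_pos: [0.5229, -0.2584, 0.1157]
ee_rot: [-1.097, -1.372, 1.372]
wrist_force: [0.0, -0.1, -6.8]
finger_gap: 0.0536
```

```bash
python3 - <<'E'
from h import *
s,R=st()
for n in('wrist','scene'):
    im=optics.capture(n)[:,:,::-1].copy(); cv2.imwrite(f'pics/l_{n}.png',im)
crop('pics/l_scene.png',(280,60,420,220),4,'pics/l_sc.png')
E
```

```text
t 6.8 p [ 0.5229 -0.2584  0.1157] x [-0.221  0.975 -0.001] y [ 0.001 -0.001 -1.   ] F [ 0.  -0.1 -6.8] T [0.05 0.03 0.03] gap 0.0536 q [-0.66  0.55  1.39 -0.    1.2  -2.46]
```

View pics/l_wrist.png

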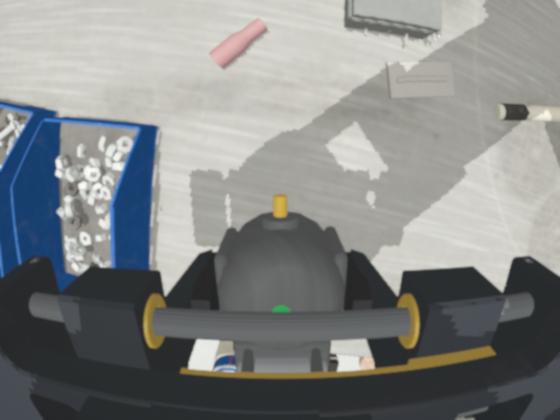

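View pics/l_sc.png

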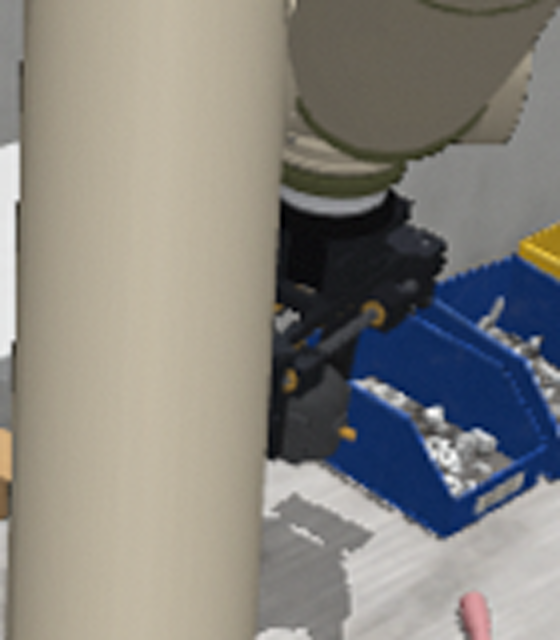

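```bash
python3 - <<'E'
from h import *
import pickle
s,c=pickle.load(open('wball.pkl','rb'));im=cv2.imread('pics/wball.png').astype(int)
sat=im[:,:,0]-im[:,:,2]  # blue-red: ball ~0
# radial edges from guess centre
def sub(cx,cy,angs):
    P=[]
    for a in angs:
        r=np.arange(20,32,.1);u=cx+r*np.cos(a);v=cy+r*np.sin(a)
        p=cv2.remap(sat.astype(np.float32),u.astype(np.float32)[None],v.astype(np.float32)[None],cv2.INTER_LINEAR)[0]
        lo,hi=p[:20].mean(),p[-15:].mean()
        k=np.nonzero(p>(lo+hi)/2)[0]
        P.append((u[k[0]],v[k[0]],r[k[0]]))
    return np.array(P)
angs=np.radians(np.arange(-20,201,5))
P=sub(286.7,213.2,angs)
from scipy.optimize import least_squares
f=least_squares(lambda x:np.hypot(P[:,0]-x[0],P[:,1]-x[1])-x[2],[286.7,213.2,25],loss='soft_l1',f_scale=.3)
print(f.x,np.round(f.fun,1))
# proper: rays of edge points all lie on cone about the ball-centre direction
D=np.array([ray('wrist',u,v,c)[1] for u,v,_ in P]);o=c['cam_to_world'][:3,3]
g=least_squares(lambda q:(np.arccos(np.clip(D@((np.array([q[0],q[1],.062])-o)/np.linalg.norm(np.array([q[0],q[1],.062])-o)),-1,1))-np.arcsin(.02/np.linalg.norm(np.array([q[0],q[1],.062])-o)))*300,[.5,.17],loss='soft_l1',f_scale=.3)
print(g.x,g.fun.round(1),s['ee_pos'])
E
```

```text
[286.59541686 212.9891775   25.85447409] [ 0.1 -0.   0.  -0.1  0.1 -0.2 -0.3 -0.1 -0.1 -0.2 -0.1  0.1  0.2  0.5
  0.4  0.3  0.3  0.1 -0.  -0.1 -0.  -0.1 -0.   0.   0.  -0.1 -0.1 -0.1
 -0.  -0.   0.   0.   0.1 -0.  -0.1 -0.1 -0.1 -0.1 -0.  -0.   0.   0.1
  0.   0.1  0.2]
[0.50282942 0.17003884] [ 0.7  0.6  0.5  0.4  0.5  0.2  0.   0.2  0.2  0.   0.1  0.2  0.2  0.5
  0.4  0.3  0.2  0.  -0.1 -0.2 -0.1 -0.2 -0.1 -0.  -0.  -0.1 -0.1 -0.1
 -0.  -0.   0.1  0.1  0.2  0.1  0.1  0.2  0.2  0.2  0.4  0.4  0.5  0.6
  0.6  0.7  0.8] [0.49936423 0.16542831 0.16082195]
```

```bash
python3 - <<'E'
from h import *
t=np.array([np.cos(-.166),np.sin(-.166)]); l=np.array([t[1],-t[0]])
A=np.array([.5017,.1695])+.0018*t+.075*l;print(A)
plan([*A,.13],2.9755,9)
E
```

```text
[0.49108236 0.09523355]
{"xyz": [[3.9, -0.18, -0.53], [3.92, -0.18, -0.36], [3.93, -0.17, -0.19], [3.94, -0.18, -0.03], [3.94, -0.17, 0.14]] , "rot": [[-0.0, 0.043, 0.0], [-0.0, 0.043, 0.0], [-0.0, 0.043, 0.0], [-0.0, 0.043, 0.0], [-0.0, 0.043, 0.0]] }
{"xyz": [[3.93, -0.18, 0.31], [3.91, -0.17, 0.48], [3.88, -0.18, 0.65], [3.85, -0.17, 0.82]] , "rot": [[-0.0, 0.043, 0.0], [-0.0, 0.043, 0.0], [-0.0, 0.043, 0.0], [-0.0, 0.043, 0.0]] }
end [0.4911 0.0952 0.13  ] [[-0.0017, -0.9866], [0.0012, 0.1631], [-1.0, 0.0019]] p [0.49108236 0.09523355 0.13      ]
```

Call:
step_arm(xyz=[[2.9, -0.2, -0.4], [3.9, -0.2, -0.4], [3.9, -0.2, -0.2], [3.9, -0.2, 0], [3.9, -0.2, 0.1]], rot=[[0, 0.043, 0], [0, 0.043, 0], [0, 0.043, 0], [0, 0.043, 0], [0, 0.043, 0]])

```text
time_s: 7.52
ee_pos: [0.5062, -0.0719, 0.1236]
ee_rot: [-1.203, -1.213, 1.214]
wrist_force: [0.7, -0.1, -6.5]
finger_gap: 0.0537
```

Call:
step_arm(xyz=[[3.9, -0.2, 0.3], [3.9, -0.2, 0.5], [3.9, -0.2, 0.6], [3.9, -0.2, 0.8], [0.9, 0, 0]], rot=[[0, 0.043, 0], [0, 0.043, 0], [0, 0.043, 0], [0, 0.043, 0], [0, 0, 0]])

```text
time_s: 8.15
ee_pos: [0.4943, 0.0947, 0.1317]
ee_rot: [-1.279, -1.088, 1.09]
wrist_force: [-0.8, 0.3, -6.8]
finger_gap: 0.0531
```

Call:
step_arm(xyz=[[0, 0, 0], [0, 0, 0], [0, 0, 0]], rot=[[0, 0, 0], [0, 0, 0], [0, 0, 0]])

```text
time_s: 8.52
ee_pos: [0.4955, 0.0918, 0.1325]
ee_rot: [-1.283, -1.086, 1.087]
wrist_force: [-0.3, -0.5, -6.2]
finger_gap: 0.0534
```

```bash
python3 - <<'E'
from h import *
import pickle
L=[]
for i in range(5):
    s,R=st();c=optics.calibration('wrist');im=optics.capture('wrist')[:,:,::-1].copy();L.append((s,c,im))
    print(c['cam_to_world'][:3,3].round(4),proj('wrist',[.5017,.1695,.062],c).round(1))
pickle.dump(L,open('wb2.pkl','wb'));cv2.imwrite('pics/wb2.png',im)
cv2.imwrite('pics/s2.png',optics.capture('scene')[:,:,::-1])
E
```

```text
t 8.525 p [0.4955 0.0918 0.1325] x [ 0.164  0.986 -0.   ] y [-0. -0. -1.] F [-0.3 -0.5 -6.2] T [0.07 0.06 0.04] gap 0.0534 q [-0.05  0.41  1.59 -0.    1.14 -1.46]
[0.4233 0.1048 0.2789] [387.3 212.8]
t 8.575 p [0.4955 0.092  0.1326] x [ 0.164  0.986 -0.   ] y [-0. -0. -1.] F [-0.4 -1.3 -7.6] T [ 0.07 -0.02  0.06] gap 0.0537 q [-0.05  0.41  1.59 -0.    1.14 -1.46]
[0.4233 0.1049 0.279 ] [387.1 212.8]
t 8.625 p [0.4955 0.0921 0.1327] x [ 0.164  0.986 -0.   ] y [-0. -0. -1.] F [-0.3 -0.6 -6.6] T [ 0.01  0.04 -0.  ] gap 0.0534 q [-0.05  0.41  1.59 -0.    1.14 -1.46]
[0.4233 0.105  0.279 ] [386.9 212.8]
t 8.675 p [0.4955 0.0922 0.1327] x [ 0.164  0.986 -0.   ] y [-0. -0. -1.] F [-0.5 -0.2 -7. ] T [ 0.04  0.03 -0.01] gap 0.0537 q [-0.05  0.41  1.59 -0.    1.14 -1.46]
[0.4232 0.1051 0.279 ] [386.7 212.8]
t 8.725 p [0.4955 0.0924 0.1328] x [0.164 0.987 0.   ] y [ 0.  0. -1.] F [ 0.3  0.1 -6.5] T [ 0.07  0.02 -0.01] gap 0.0535 q [-0.05  0.41  1.59  0.    1.14 -1.46]
[0.4232 0.1052 0.2791] [386.6 212.9]
```

View pics/wb2.png

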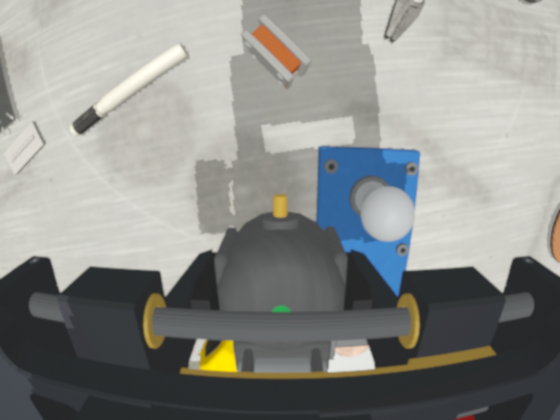

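View pics/s2.png

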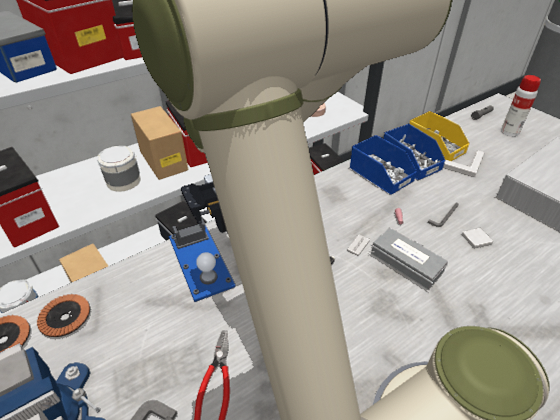

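```bash
cat >> h.py <<'E'
from scipy.optimize import least_squares
def ballfit(im,c,cx,cy,angs,rad=26):
    sat=(im[:,:,0].astype(np.float32)-im[:,:,2])  # BGR
    P=[]
    for a in np.radians(angs):
        r=np.arange(rad-6,rad+6,.1);u=cx+r*np.cos(a);v=cy+r*np.sin(a)
        p=cv2.remap(sat,u.astype(np.float32)[None],v.astype(np.float32)[None],cv2.INTER_LINEAR)[0]
        lo,hi=p[:20].mean(),p[-15:].mean()
        k=np.nonzero(p>(lo+hi)/2)[0]
        P.append((u[k[0]],v[k[0]]))
    P=np.array(P)
    f=least_squares(lambda x:np.hypot(P[:,0]-x[0],P[:,1]-x[1])-x[2],[cx,cy,rad],loss='soft_l1',f_scale=.3)
    D=np.array([ray('wrist',u,v,c)[1] for u,v in P]);o=c['cam_to_world'][:3,3]
    def e(q):
        w=np.array([q[0],q[1],.062])-o;n=np.linalg.norm(w)
        return (np.arccos(np.clip(D@w/n,-1,1))-q[2])*325
    g=least_squares(e,[.5,.17,.08],loss='soft_l1',f_scale=.3)
    w=np.array([g.x[0],g.x[1],.062])-o
    print('px',f.x.round(2),'xy',g.x.round(4),'theor ang',np.arcsin(.02/np.linalg.norm(w)).round(4),'rms',g.fun.std().round(2))
    return g.x
E
python3 - <<'E'
from h import *
import pickle
s,c=pickle.load(open('wball.pkl','rb'));im=cv2.imread('pics/wball.png')
ballfit(im,c,286.7,213,np.arange(-15,196,5))
for s,c,im in pickle.load(open('wb2.pkl','rb')):
    ballfit(im,c,388,213,np.arange(-90,161,5))
crop(im,(310,140,430,260),5,'pics/wb2c.png')
E
```

```text
px [286.6  213.01  25.84] xy [0.5024 0.1701 0.0795] theor ang 0.078 rms 0.14
px [387.1  212.97  27.78] xy [0.5019 0.1694 0.0842] theor ang 0.0836 rms 2.98
px [386.84 212.95  27.8 ] xy [0.5019 0.1694 0.0843] theor ang 0.0836 rms 2.88
px [386.62 212.95  27.78] xy [0.5018 0.1694 0.0842] theor ang 0.0836 rms 2.79
px [386.42 213.    27.75] xy [0.5018 0.1694 0.0841] theor ang 0.0836 rms 2.71
px [386.11 212.99  27.78] xy [0.5018 0.1693 0.0842] theor ang 0.0836 rms 2.62
```

View pics/wb2c.png

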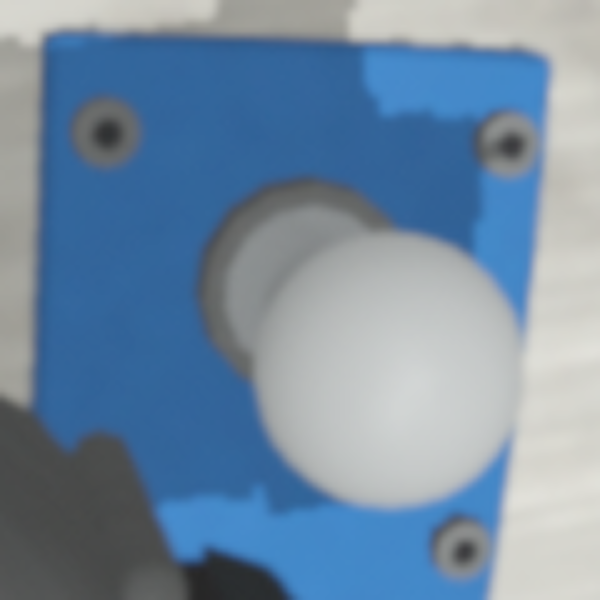

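```bash
python3 - <<'E'
from h import *
plan([.5037,.1693,.13],2.9755,3)
E
```

```text
{"xyz": [[2.57, 0.09, 0.15], [2.57, 0.09, 0.15], [2.57, 0.1, 0.15]] , "rot": [[0.0, 0.001, -0.0], [0.0, 0.001, -0.0], [0.0, 0.001, -0.0]] }
end [0.5037 0.1693 0.13  ] [[0.0, -0.9861], [-0.0, 0.1663], [-1.0, -0.0001]] p [0.5037 0.1693 0.13  ]
```

Call:
step_arm(xyz=[[2.5, 0.1, 0.1], [2.6, 0.1, 0.2], [2.5, 1.0, 0.1], [0, 1.0, 0], [0, 0, 0]], rot=[[0, 0, 0], [0, 0, 0], [0, 0, 0], [0, 0, 0], [0, 0, 0]])

```text
time_s: 9.45
ee_pos: [0.5034, 0.168, 0.11]
ee_rot: [-1.281, -1.086, 1.089]
wrist_force: [-0.6, 0.6, -6.0]
finger_gap: 0.0535
```

Call:
step_arm(xyz=[[0, 0, 0], [0, 0, 0], [0, 0, 0], [0, 0, 0]], rot=[[0, 0, 0], [0, 0, 0], [0, 0, 0], [0, 0, 0]])

```text
time_s: 9.95
ee_pos: [0.504, 0.1682, 0.1109]
ee_rot: [-1.282, -1.088, 1.087]
wrist_force: [0.1, 0.2, -6.5]
finger_gap: 0.0536
```

```bash
python3 - <<'E'
from h import *
s,R=st()
im=optics.capture('top')[:,:,::-1].copy(); cv2.imwrite('pics/t3.png',im)
im=optics.capture('scene')[:,:,::-1].copy(); crop(im,(150,140,260,300),5,'pics/s3.png')
plan([.5037,.1693,.09],2.9755,1)
E
```

```text
t 9.95 p [0.504  0.1682 0.1109] x [0.163 0.987 0.   ] y [ 0.  0. -1.] F [ 0.1  0.2 -6.5] T [0.09 0.08 0.06] gap 0.0536 q [ 0.1   0.48  1.54 -0.    1.12 -1.31]
{"xyz": [[0.1, 2.08, 0.04]] , "rot": [[0.0, 0.002, -0.0]] }
end [0.5037 0.1693 0.09  ] [[0.0, -0.9863], [-0.0, 0.1651], [-1.0, -0.0]] p [0.5037 0.1693 0.09  ]
```

View pics/s3.png

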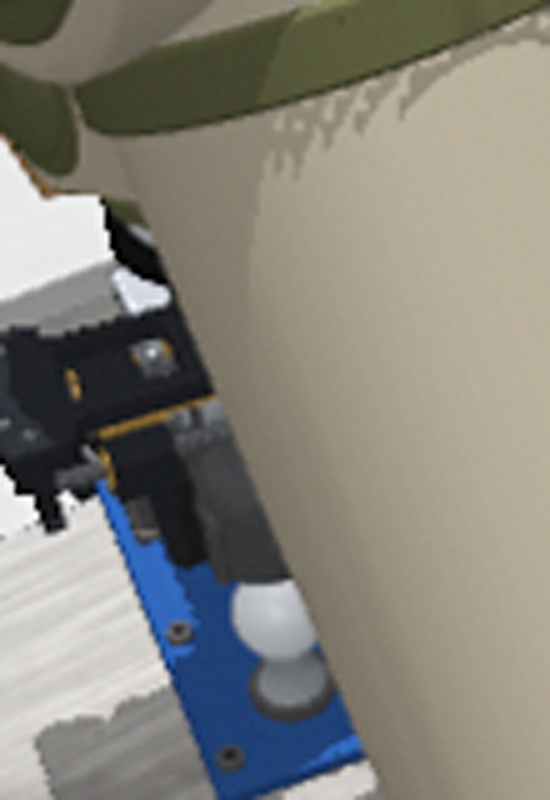

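View pics/t3.png

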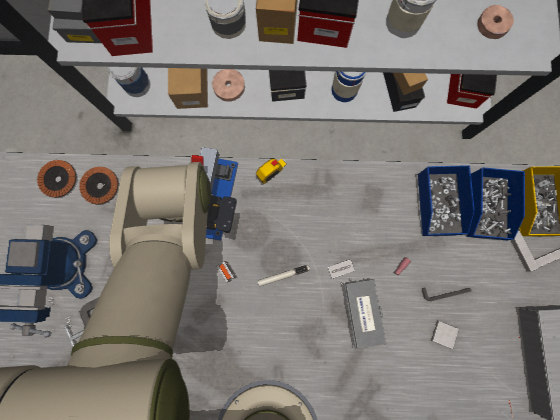

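Call:
step_arm(xyz=[[0.1, 0.7, 0], [0, 0.7, 0], [0, 0.6, 0], [0, 0, 0], [0, 0, 0]], rot=[[0, 0, 0], [0, 0, 0], [0, 0, 0], [0, 0, 0], [0, 0, 0]])

```text
time_s: 10.68
ee_pos: [0.5042, 0.1693, 0.0908]
ee_rot: [-1.282, -1.088, 1.088]
wrist_force: [0.2, 1.7, -5.7]
finger_gap: 0.0536
```

```bash
python3 - <<'E'
from h import *
s,R=st()
plan([.5037,.1693,.08],2.9755,1)
E
```

```text
t 10.675 p [0.5042 0.1693 0.0908] x [0.163 0.987 0.   ] y [ 0.  0. -1.] F [ 0.2  1.7 -5.7] T [ 0.1   0.02 -0.02] gap 0.0536 q [ 0.1   0.51  1.57  0.    1.07 -1.31]
{"xyz": [[-0.01, 1.08, 0.05]] , "rot": [[0.0, 0.002, 0.0]] }
end [0.5037 0.1693 0.08  ] [[0.0001, -0.9863], [0.0, 0.165], [-1.0, -0.0001]] p [0.5037 0.1693 0.08  ]
```

Now descend over the ball in small steps, watching the force.

Call:
step_arm(xyz=[[0, 0.2, 0.05], [0, 0.2, 0], [0, 0.2, 0], [0, 0, 0]], rot=[[0, 0, 0], [0, 0, 0], [0, 0, 0], [0, 0, 0]])

```text
time_s: 11.18
ee_pos: [0.5035, 0.1694, 0.0846]
ee_rot: [-1.282, -1.087, 1.088]
wrist_force: [0.2, -0.2, -5.4]
finger_gap: 0.0532
```

Call:
step_arm(xyz=[[0, 0.2, 0], [0, 0.2, 0], [0, 0, 0]], rot=[[0, 0, 0], [0, 0, 0], [0, 0, 0]])

```text
time_s: 11.55
ee_pos: [0.5035, 0.1694, 0.0805]
ee_rot: [-1.282, -1.087, 1.088]
wrist_force: [0.2, -0.2, -6.4]
finger_gap: 0.0534
```

Call:
step_arm(xyz=[[0, 0.2, 0], [0, 0.2, 0], [0, 0, 0]], rot=[[0, 0, 0], [0, 0, 0], [0, 0, 0]])

```text
time_s: 11.92
ee_pos: [0.5035, 0.1694, 0.0766]
ee_rot: [-1.282, -1.087, 1.088]
wrist_force: [-0.7, -0.2, -6.6]
finger_gap: 0.0531
```

Call:
step_arm(xyz=[[0, 0.2, 0], [0, 0.2, 0], [0, 0, 0]], rot=[[0, 0, 0], [0, 0, 0], [0, 0, 0]])

```text
time_s: 12.3
ee_pos: [0.5035, 0.1694, 0.0726]
ee_rot: [-1.282, -1.087, 1.088]
wrist_force: [-0.2, -0.4, -6.8]
finger_gap: 0.0535
```

Call:
step_arm(xyz=[[0, 0.2, 0], [0, 0.2, 0], [0, 0, 0]], rot=[[0, 0, 0], [0, 0, 0], [0, 0, 0]])

```text
time_s: 12.68
ee_pos: [0.5035, 0.1694, 0.0686]
ee_rot: [-1.282, -1.087, 1.088]
wrist_force: [-0.1, 0.4, -6.6]
finger_gap: 0.0536
```

Call:
step_arm(xyz=[[0, 0.2, 0], [0, 0.2, 0], [0, 0, 0]], rot=[[0, 0, 0], [0, 0, 0], [0, 0, 0]])

```text
time_s: 13.05
ee_pos: [0.5035, 0.1694, 0.0646]
ee_rot: [-1.282, -1.087, 1.088]
wrist_force: [1.0, 0.6, -7.2]
finger_gap: 0.0538
```

Call:
step_arm(xyz=[[0, 0.2, 0], [0, 0.2, 0], [0, 0, 0]], rot=[[0, 0, 0], [0, 0, 0], [0, 0, 0]])

```text
time_s: 13.42
ee_pos: [0.5035, 0.1694, 0.0606]
ee_rot: [-1.282, -1.087, 1.088]
wrist_force: [0.1, -0.4, -6.2]
finger_gap: 0.0536
```

Call:
step_arm(xyz=[[0, 0.2, 0], [0, 0.1, 0], [0, 0, 0]], rot=[[0, 0, 0], [0, 0, 0], [0, 0, 0]])

```text
time_s: 13.8
ee_pos: [0.5035, 0.1694, 0.0577]
ee_rot: [-1.282, -1.088, 1.088]
wrist_force: [0.2, -0.0, -6.5]
finger_gap: 0.0536
```

Call:
step_arm(xyz=[[0, 0.1, 0], [0, 0.1, 0], [0, 0, 0]], rot=[[0, 0, 0], [0, 0, 0], [0, 0, 0]])

```text
time_s: 14.18
ee_pos: [0.5035, 0.1694, 0.0557]
ee_rot: [-1.282, -1.088, 1.088]
wrist_force: [-0.5, -0.0, -6.6]
finger_gap: 0.0539
```

Call:
step_arm(xyz=[[0, 0.1, 0], [0, 0.1, 0], [0, 0, 0]], rot=[[0, 0, 0], [0, 0, 0], [0, 0, 0]])

```text
time_s: 14.55
ee_pos: [0.5035, 0.1694, 0.0537]
ee_rot: [-1.282, -1.088, 1.088]
wrist_force: [-0.4, -0.4, -7.0]
finger_gap: 0.0538
```

Cup contact due at about 0.053. Push on in 1 mm steps.

Call:
step_arm(xyz=[[0, 0.1, 0], [0, 0.1, 0], [0, 0, 0]], rot=[[0, 0, 0], [0, 0, 0], [0, 0, 0]])

```text
time_s: 14.92
ee_pos: [0.5037, 0.1694, 0.0526]
ee_rot: [-1.283, -1.089, 1.087]
wrist_force: [-3.4, -1.0, 4.3]
finger_gap: 0.0537
```

Call:
step_arm(xyz=[[0, 0.1, 0], [0, 0, 0]], rot=[[0, 0, 0], [0, 0, 0]])

```text
time_s: 15.18
ee_pos: [0.5038, 0.1695, 0.0524]
ee_rot: [-1.283, -1.089, 1.087]
wrist_force: [-5.5, -0.8, 14.6]
finger_gap: 0.0537
```

Call:
step_arm(xyz=[[0, 0.1, 0], [0, 0, 0]], rot=[[0, 0, 0], [0, 0, 0]])

```text
time_s: 15.42
ee_pos: [0.5039, 0.1695, 0.0519]
ee_rot: [-1.284, -1.09, 1.087]
wrist_force: [-9.2, -1.2, 19.7]
finger_gap: 0.0534
```

Call:
step_arm(xyz=[[0, 0, 0.06], [0, 0, 0]], rot=[[0, 0, 0], [0, 0, 0]])

```text
time_s: 15.68
ee_pos: [0.5039, 0.1695, 0.0519]
ee_rot: [-1.285, -1.091, 1.086]
wrist_force: [-5.6, -1.7, 17.7]
finger_gap: 0.0537
```

```bash
python3 - <<'E'
from h import *
st()
E
```

```text
t 15.675 p [0.5039 0.1695 0.0519] x [0.163 0.987 0.001] y [ 0.004  0.    -1.   ] F [-5.6 -1.7 17.7] T [-0.22  0.77  0.  ] gap 0.0537 q [ 0.1   0.56  1.61 -0.    0.97 -1.31]
```

Call:
step_arm(xyz=[[0, 0.05, 0.05], [0, 0.05, 0], [0, 0, 0]], rot=[[0, 0, 0], [0, 0, 0], [0, 0, 0]])

```text
time_s: 16.05
ee_pos: [0.5039, 0.1695, 0.0514]
ee_rot: [-1.286, -1.092, 1.085]
wrist_force: [-5.6, -2.7, 21.5]
finger_gap: 0.0534
```

Call:
step_arm(xyz=[[0, 0.05, 0], [0, 0.05, 0], [0, 0, 0]], rot=[[0, 0, 0], [0, 0, 0], [0, 0, 0]])

```text
time_s: 16.42
ee_pos: [0.5039, 0.1695, 0.0504]
ee_rot: [-1.286, -1.092, 1.085]
wrist_force: [-5.3, -3.8, 21.3]
finger_gap: 0.0536
```

```bash
python3 - <<'E'
from h import *
st()
E
```

```text
t 16.425 p [0.5039 0.1695 0.0504] x [0.163 0.987 0.001] y [ 0.005 -0.    -1.   ] F [-5.3 -3.8 21.3] T [-0.3   0.81  0.04] gap 0.0536 q [ 0.1   0.56  1.61 -0.    0.96 -1.3 ]
```

Call:
step_arm(xyz=[[0, 0.05, 0.03], [0, 0.05, 0], [0, 0.05, 0], [0, 0.05, 0]], rot=[[0, 0, 0], [0, 0, 0], [0, 0, 0], [0, 0, 0]])

```text
time_s: 16.92
ee_pos: [0.5039, 0.1695, 0.0485]
ee_rot: [-1.286, -1.092, 1.085]
wrist_force: [-4.3, -3.5, 22.3]
finger_gap: 0.0536
```

Call:
step_arm(xyz=[[0, 0.05, 0], [0, 0.05, 0], [0, 0, 0]], rot=[[0, 0, 0], [0, 0, 0], [0, 0, 0]])

```text
time_s: 17.3
ee_pos: [0.5039, 0.1695, 0.0475]
ee_rot: [-1.286, -1.092, 1.085]
wrist_force: [-4.1, -3.0, 21.0]
finger_gap: 0.0535
```

Call:
step_arm(xyz=[[0, 0.05, 0], [0, 0.05, 0], [0, 0, 0]], rot=[[0, 0, 0], [0, 0, 0], [0, 0, 0]])

```text
time_s: 17.68
ee_pos: [0.5039, 0.1695, 0.0465]
ee_rot: [-1.286, -1.092, 1.085]
wrist_force: [-3.9, -3.6, 20.9]
finger_gap: 0.0536
```

```bash
python3 - <<'E'
from h import *
st()
cv2.imwrite('pics/w5.png',optics.capture('wrist')[:,:,::-1])
E
```

```text
t 17.675 p [0.5039 0.1695 0.0465] x [0.163 0.987 0.001] y [ 0.006 -0.    -1.   ] F [-3.9 -3.6 20.9] T [-0.35  0.59  0.05] gap 0.0536 q [ 0.1   0.57  1.61 -0.    0.95 -1.3 ]
```

View pics/w5.png

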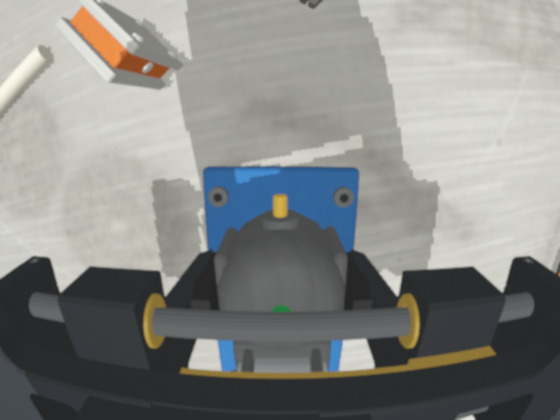

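Call:
step_arm(xyz=[[0, 0.05, 0], [0, 0, 0]], rot=[[0, 0, 0], [0, 0, 0]])

```text
time_s: 17.98
ee_pos: [0.5039, 0.1695, 0.046]
ee_rot: [-1.286, -1.092, 1.085]
wrist_force: [-3.6, -3.7, 22.0]
finger_gap: 0.0533
```

Call:
step_arm(xyz=[[0, 0.05, 0], [0, 0, 0]], rot=[[0, 0, 0], [0, 0, 0]])

```text
time_s: 18.23
ee_pos: [0.5039, 0.1695, 0.0455]
ee_rot: [-1.286, -1.092, 1.085]
wrist_force: [-5.0, -3.5, 20.8]
finger_gap: 0.0538
```

Call:
step_arm(xyz=[[0, 0.05, 0], [0, 0, 0]], rot=[[0, 0, 0], [0, 0, 0]])

```text
time_s: 18.48
ee_pos: [0.5039, 0.1695, 0.045]
ee_rot: [-1.286, -1.092, 1.085]
wrist_force: [-3.9, -3.7, 21.6]
finger_gap: 0.0533
```

Call:
step_arm(xyz=[[0, 0.04, 0], [0, 0, 0]], rot=[[0, 0, 0], [0, 0, 0]])

```text
time_s: 18.73
ee_pos: [0.5039, 0.1695, 0.0446]
ee_rot: [-1.286, -1.092, 1.085]
wrist_force: [-4.5, -2.8, 21.8]
finger_gap: 0.0532
```

Call:
step_arm(xyz=[[0, 0.04, 0], [0, 0, 0]], rot=[[0, 0, 0], [0, 0, 0]])

```text
time_s: 18.98
ee_pos: [0.504, 0.1695, 0.0443]
ee_rot: [-1.286, -1.092, 1.084]
wrist_force: [-3.5, -4.3, 22.1]
finger_gap: 0.0537
```

Call:
step_arm(xyz=[[0, 0.04, 0], [0, 0, 0]], rot=[[0, 0, 0], [0, 0, 0]])

```text
time_s: 19.23
ee_pos: [0.5041, 0.1695, 0.0442]
ee_rot: [-1.287, -1.093, 1.084]
wrist_force: [-5.9, -3.7, 26.6]
finger_gap: 0.0532
```

Call:
step_arm(xyz=[[0, 0.04, 0], [0, 0, 0]], rot=[[0, 0, 0], [0, 0, 0]])

```text
time_s: 19.48
ee_pos: [0.5041, 0.1695, 0.0442]
ee_rot: [-1.287, -1.093, 1.084]
wrist_force: [-6.2, -4.5, 29.5]
finger_gap: 0.0537
```

```bash
python3 - <<'E'
from h import *
st()
E
```

```text
t 19.475 p [0.5041 0.1695 0.0442] x [0.163 0.987 0.001] y [ 0.007 -0.    -1.   ] F [-6.2 -4.5 29.5] T [-0.45  0.93 -0.04] gap 0.0537 q [ 0.1   0.57  1.62 -0.    0.95 -1.3 ]
```

Call:
step_arm(xyz=[[0, -0.1, 0], [0, -0.08, 0], [0, 0, 0]], rot=[[0, 0, 0], [0, 0, 0], [0, 0, 0]])

```text
time_s: 19.85
ee_pos: [0.5039, 0.1695, 0.0444]
ee_rot: [-1.286, -1.092, 1.085]
wrist_force: [-2.0, -3.1, 13.1]
finger_gap: 0.0536
```

```bash
python3 - <<'E'
from h import *
st()
E
```

```text
t 19.85 p [0.5039 0.1695 0.0444] x [0.163 0.987 0.001] y [ 0.005 -0.    -1.   ] F [-2.  -3.1 13.1] T [-0.34  0.1  -0.01] gap 0.0536 q [ 0.1   0.57  1.62 -0.    0.95 -1.3 ]
```

Call:
step_arm(xyz=[[0, -0.1, 0], [0, 0, 0]], rot=[[0, 0, 0], [0, 0, 0]])

```text
time_s: 20.1
ee_pos: [0.5038, 0.1695, 0.0445]
ee_rot: [-1.285, -1.091, 1.085]
wrist_force: [2.1, -2.1, 8.4]
finger_gap: 0.0532
```

Call:
step_arm(xyz=[[0, 0, 0], [0, 0, 0]], rot=[[0, 0, 0], [0, 0, 0]], grip_force=10)

```text
time_s: 20.35
ee_pos: [0.5037, 0.1696, 0.0445]
ee_rot: [-1.285, -1.091, 1.085]
wrist_force: [2.0, -1.3, 7.2]
finger_gap: 0.0539
```

Call:
step_arm(xyz=[[0, 0, 0], [0, 0, 0], [0, 0, 0], [0, 0, 0]], rot=[[0, 0, 0], [0, 0, 0], [0, 0, 0], [0, 0, 0]], grip=8.6)

```text
time_s: 20.85
ee_pos: [0.5021, 0.1697, 0.0433]
ee_rot: [-1.282, -1.087, 1.088]
wrist_force: [-0.5, 0.2, 0.7]
finger_gap: 0.0859
```

```bash
python3 - <<'E'
from h import *
st()
cv2.imwrite('pics/w6.png',optics.capture('wrist')[:,:,::-1])
E
```

```text
t 20.85 p [0.5021 0.1697 0.0433] x [ 0.163  0.987 -0.   ] y [-0. -0. -1.] F [-0.5  0.2  0.7] T [-0.   -0.15 -0.  ] gap 0.0859 q [ 0.1   0.57  1.62  0.    0.95 -1.3 ]
```

View pics/w6.png

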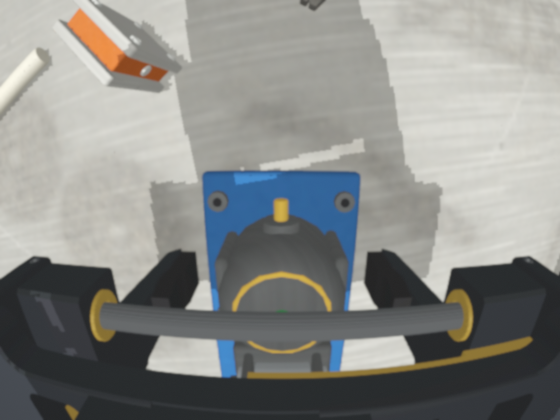

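Call:
step_arm(xyz=[[0, -2, 0.1], [0, -3, 0], [0, -3, 0], [0, -3, 0], [0, 0, 0]], rot=[[0, 0, 0], [0, 0, 0], [0, 0, 0], [0, 0, 0], [0, 0, 0]], grip=8.8)

```text
time_s: 21.52
ee_pos: [0.502, 0.1699, 0.1552]
ee_rot: [-1.285, -1.091, 1.085]
wrist_force: [0.3, 0.9, -1.0]
finger_gap: 0.0879
```

```bash
python3 - <<'E'
from h import *
import pickle
s,R=st();c=optics.calibration('wrist')
im=optics.capture('wrist')[:,:,::-1].copy();cv2.imwrite('pics/w7.png',im);pickle.dump((s,c),open('w7.pkl','wb'))
im2=optics.capture('top')[:,:,::-1];cv2.imwrite('pics/t7.png',im2)
im3=optics.capture('scene')[:,:,::-1];cv2.imwrite('pics/s7.png',im3)
crop(im,(200,120,370,300),4,'pics/w7c.png')
crop(im3,(150,120,270,300),4,'pics/s7c.png')
E
```

```text
t 21.525 p [0.502  0.1699 0.1552] x [0.163 0.987 0.001] y [ 0.004  0.    -1.   ] F [ 0.3  0.9 -1. ] T [ 0.02 -0.15 -0.02] gap 0.0879 q [ 0.1   0.42  1.49  0.    1.22 -1.3 ]
```

View pics/w7c.png

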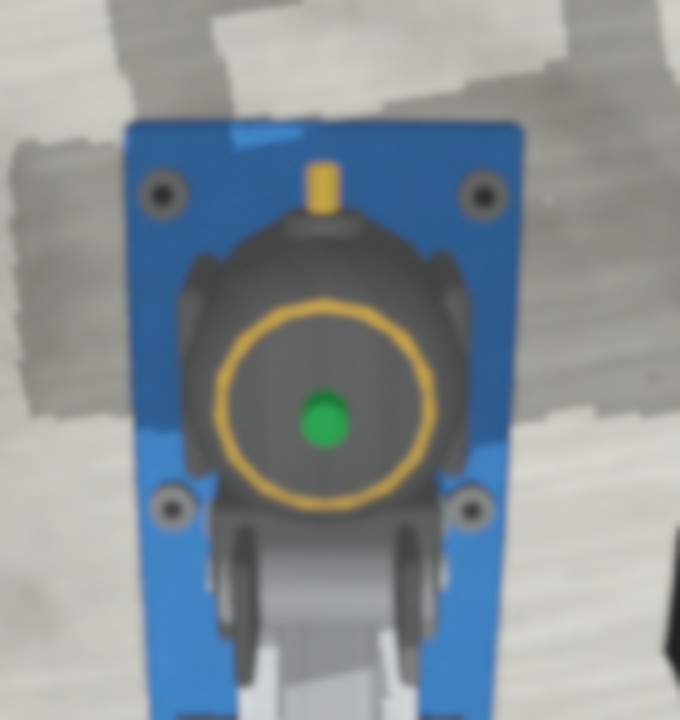

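View pics/s7c.png

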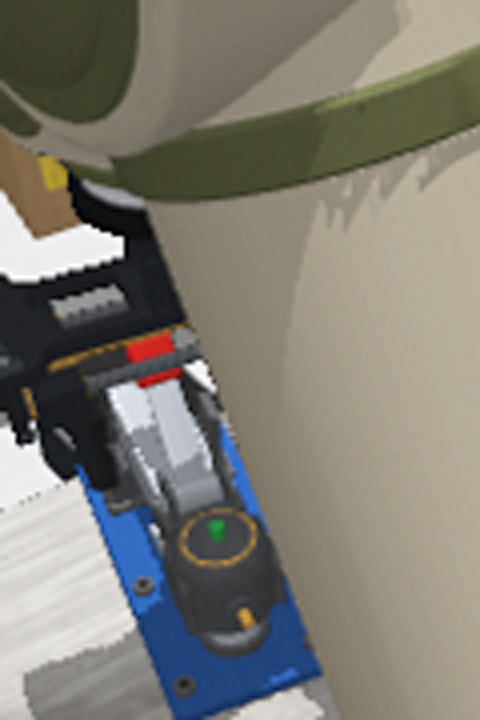

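```bash
python3 - <<'E'
from h import *
import pickle
print('can low',tri(ray('top',350,75),ray('scene',238,187)))
print('roll mid',tri(ray('top',495,20),ray('scene',314,105)))
for z in (.1,.2,.25,.3,.4): print(z,onz('top',250,72,z)[0].round(3),onz('top',250,121,z)[0].round(3))
def green(im):
    h=cv2.cvtColor(im,cv2.COLOR_BGR2HSV);g=cv2.inRange(h,(50,120,60),(75,255,255));ys,xs=np.nonzero(g);return xs,ys
s,c=pickle.load(open('w7.pkl','rb'))
im=cv2.imread('pics/w7.png');xs,ys=green(im);
# pin top disc: crop (325,425)
u=(200+(325.5)/4-.5,120+(425.5)/4-.5);print('wrist at z .096',onz('wrist',*u,.096,c))
im3=cv2.imread('pics/s7.png');xs,ys=green(im3);print('scene green rows',xs.min(),xs.max(),ys.min(),ys.max(),len(xs))
a=onz('scene',150+217/4,120+525/4,.096);print(a, tri(ray('wrist',*u,c),ray('scene',150+217/4,120+525/4)))
# tube edges direction
t=np.array([.986,-.165]);B=np.array([.502,.1697])
E
```

```text
can low [ 1.06766248 -0.23619052 -0.29799978]
roll mid [ 1.14481117 -0.64900186 -0.10211073]
0.1 0.856 0.731
0.2 0.804 0.693
0.25 0.777 0.673
0.3 0.751 0.654
0.4 0.699 0.615
wrist at z .096 [0.50130583 0.17075944 0.096     ]
scene green rows 202 559 0 254 19
[0.49989471 0.16940922 0.096     ] [0.50113158 0.16990852 0.09518496]
```

```bash
python3 - <<'E'
from h import *
O=np.array([.5013,.1699]);t=np.array([.986,-.165])
plan([*(O+.082*t),.19],2.9755,3)
E
```

```text
{"xyz": [[0.0, -1.26, -2.75], [0.01, -1.26, -2.75], [0.01, -1.25, -2.76]] , "rot": [[-0.001, 0.001, -0.0], [-0.001, 0.001, -0.0], [-0.001, 0.001, -0.0]] }
end [0.5822 0.1564 0.19  ] [[0.0011, -0.9861], [-0.0007, 0.166], [-1.0, -0.0012]] p [0.582152 0.15637  0.19    ]
```

Call:
step_arm(xyz=[[0, -2, 0], [0, -2, 0], [0, 0, -2.8], [0, 0, -2.8], [0, 0, -2.7]], rot=[[0, 0, 0], [0, 0, 0], [0, 0, 0], [0, 0, 0], [0, 0, 0]], grip=0, grip_force=10)

```text
time_s: 22.3
ee_pos: [0.5836, 0.1561, 0.1919]
ee_rot: [-1.281, -1.086, 1.089]
wrist_force: [0.8, -0.6, -0.7]
finger_gap: 0.0403
```

Call:
step_arm(xyz=[[0, 0, 0], [0, 0, 0], [0, 0, 0], [0, 0, 0]], rot=[[0, 0, 0], [0, 0, 0], [0, 0, 0], [0, 0, 0]])

```text
time_s: 22.8
ee_pos: [0.5826, 0.1565, 0.1937]
ee_rot: [-1.282, -1.088, 1.088]
wrist_force: [-0.4, -0.3, 0.1]
finger_gap: 0.0011
```

```bash
python3 - <<'E'
from h import *
s,R=st()
im=optics.capture('wrist')[:,:,::-1].copy();cv2.imwrite('pics/w8.png',im)
im3=optics.capture('scene')[:,:,::-1];crop(im3,(140,80,290,280),3,'pics/s8c.png')
O=np.array([.5013,.1699]);t=np.array([.986,-.165])
plan([*(O+.082*t),.156],2.9755,1)
E
```

```text
t 22.8 p [0.5826 0.1565 0.1937] x [0.163 0.987 0.   ] y [ 0.  0. -1.] F [-0.4 -0.3  0.1] T [ 0.   -0.14  0.03] gap 0.0011 q [ 0.07  0.51  1.22 -0.    1.42 -1.34]
{"xyz": [[-0.01, 3.77, 0.07]] , "rot": [[0.0, 0.003, 0.0]] }
end [0.5821 0.1564 0.156 ] [[0.0002, -0.9862], [0.0, 0.1658], [-1.0, -0.0002]] p [0.582152 0.15637  0.156   ]
```

View pics/w8.png

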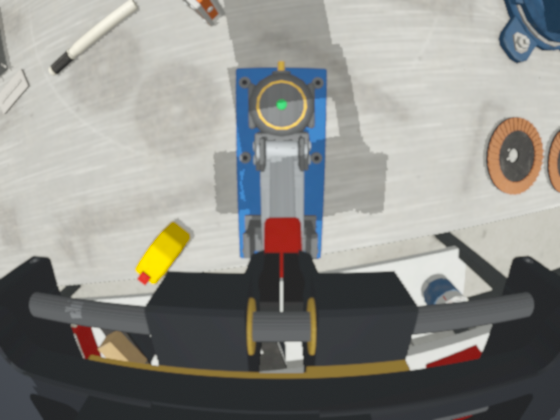

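View pics/s8c.png

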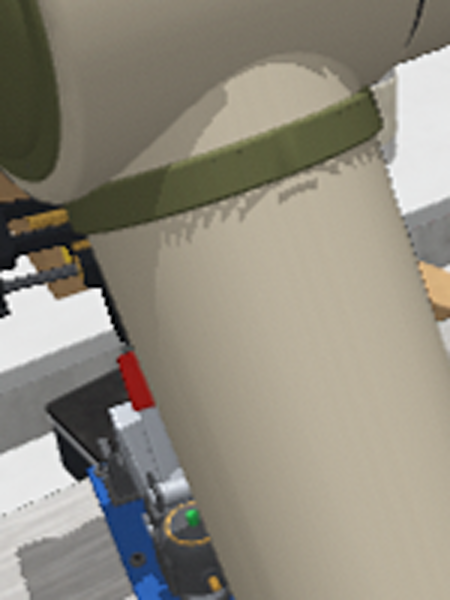

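Call:
step_arm(xyz=[[0, 1.2, 0.1], [0, 1.2, 0], [0, 1.0, 0], [0, 0, 0], [0, 0, 0]], rot=[[0, 0, 0], [0, 0, 0], [0, 0, 0], [0, 0, 0], [0, 0, 0]])

```text
time_s: 23.52
ee_pos: [0.5823, 0.1564, 0.1596]
ee_rot: [-1.282, -1.088, 1.087]
wrist_force: [0.7, 0.1, 0.4]
finger_gap: 0.0001
```

Call:
step_arm(xyz=[[0, 0.3, 0], [0, 0.3, 0], [0, 0, 0]], rot=[[0, 0, 0], [0, 0, 0], [0, 0, 0]])

```text
time_s: 23.9
ee_pos: [0.582, 0.1564, 0.1533]
ee_rot: [-1.282, -1.087, 1.088]
wrist_force: [-0.3, 0.0, 1.0]
finger_gap: 0.0003
```

Follow the arc: about equal back and down at first.

Call:
step_arm(xyz=[[0, 0.3, 0], [0, 0.3, -0.3], [0, 0.3, -0.3], [0, 0, 0]], rot=[[0, 0, 0], [0, 0, 0], [0, 0, 0], [0, 0, 0]])

```text
time_s: 24.4
ee_pos: [0.5885, 0.1555, 0.145]
ee_rot: [-1.283, -1.089, 1.087]
wrist_force: [-1.2, 0.7, 5.0]
finger_gap: 0.0007
```

Call:
step_arm(xyz=[[0, 0.3, -0.3], [0, 0.3, -0.2], [0, 0, 0]], rot=[[0, 0, 0], [0, 0, 0], [0, 0, 0]])

```text
time_s: 24.78
ee_pos: [0.5935, 0.1547, 0.1392]
ee_rot: [-1.283, -1.089, 1.086]
wrist_force: [-1.3, -0.0, 6.6]
finger_gap: 0.0003
```

```bash
python3 - <<'E'
from h import *
s,R=st()
im=optics.capture('wrist')[:,:,::-1].copy();crop(im,(200,50,370,270),3,'pics/w9.png')
E
```

```text
t 24.775 p [0.5935 0.1547 0.1392] x [0.163 0.987 0.001] y [ 0.002  0.    -1.   ] F [-1.3 -0.   6.6] T [ 0.08 -0.05  0.02] gap 0.0003 q [ 0.06  0.57  1.27  0.    1.3  -1.34]
```

View pics/w9.png

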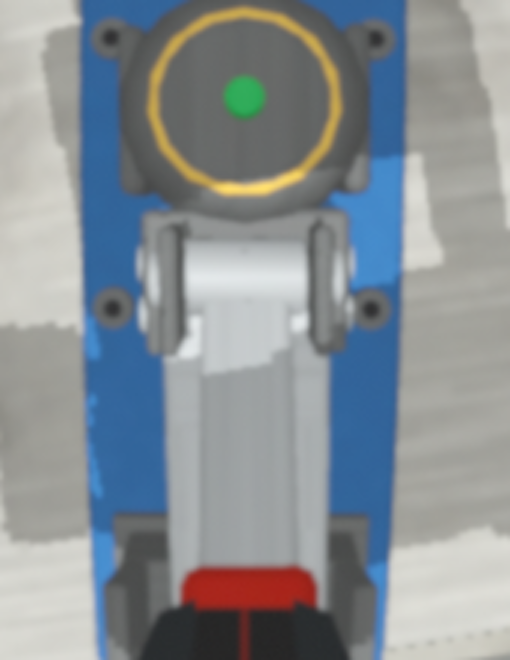

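Call:
step_arm(xyz=[[0, 0.3, -0.2], [0, 0.3, -0.2], [0, 0.3, -0.2], [0, 0.3, -0.2], [0, 0, 0]], rot=[[0, 0, 0], [0, 0, 0], [0, 0, 0], [0, 0, 0], [0, 0, 0]])

```text
time_s: 25.45
ee_pos: [0.6014, 0.1535, 0.1272]
ee_rot: [-1.283, -1.089, 1.086]
wrist_force: [-1.2, 0.7, 6.7]
finger_gap: 0.0006
```

Call:
step_arm(xyz=[[0, 0.3, -0.1], [0, 0.3, -0.1], [0, 0.3, -0.1], [0, 0, 0]], rot=[[0, 0, 0], [0, 0, 0], [0, 0, 0], [0, 0, 0]])

```text
time_s: 25.95
ee_pos: [0.6052, 0.1528, 0.1189]
ee_rot: [-1.285, -1.091, 1.085]
wrist_force: [0.6, 1.0, 7.9]
finger_gap: 0.0002
```

Call:
step_arm(xyz=[[0, 0.2, -0.1], [0, 0.2, 0], [0, 0, 0]], rot=[[0, 0, 0], [0, 0, 0], [0, 0, 0]])

```text
time_s: 26.32
ee_pos: [0.6066, 0.1527, 0.1152]
ee_rot: [-1.286, -1.092, 1.084]
wrist_force: [2.4, -0.0, 9.8]
finger_gap: 0.0004
```

```bash
python3 - <<'E'
from h import *
s,R=st()
E
```

```text
t 26.325 p [0.6066 0.1527 0.1152] x [0.163 0.987 0.001] y [ 0.006  0.    -1.   ] F [ 2.4 -0.   9.8] T [ 0.01 -0.64 -0.01] gap 0.0004 q [ 0.06  0.61  1.26 -0.    1.26 -1.35]
```

Call:
step_arm(xyz=[[0, 0.2, -0.1], [0, 0.2, 0], [0, 0.1, 0], [0, 0.1, 0], [0, 0, 0]], rot=[[0, 0, 0], [0, 0, 0], [0, 0, 0], [0, 0, 0], [0, 0, 0]])

```text
time_s: 26.95
ee_pos: [0.6083, 0.1524, 0.1097]
ee_rot: [-1.288, -1.094, 1.083]
wrist_force: [4.5, -0.6, 10.7]
finger_gap: 0.0005
```

Call:
step_arm(xyz=[[0, 0.1, -0.1], [0, 0.1, 0], [0, 0.1, 0], [0, 0, 0]], rot=[[0, 0, 0], [0, 0, 0], [0, 0, 0], [0, 0, 0]])

```text
time_s: 27.45
ee_pos: [0.6092, 0.1523, 0.1066]
ee_rot: [-1.287, -1.093, 1.083]
wrist_force: [4.5, -0.2, 10.0]
finger_gap: 0.0003
```

Call:
step_arm(xyz=[[0, 0.1, 0], [0, 0.1, 0], [0, 0, 0]], rot=[[0, 0, 0], [0, 0, 0], [0, 0, 0]])

```text
time_s: 27.82
ee_pos: [0.6095, 0.1522, 0.1049]
ee_rot: [-1.288, -1.094, 1.083]
wrist_force: [4.8, -1.2, 10.7]
finger_gap: 0.0005
```

```bash
python3 - <<'E'
from h import *
s,R=st()
E
```

```text
t 27.825 p [0.6095 0.1522 0.1049] x [0.163 0.987 0.002] y [ 0.009  0.    -1.   ] F [ 4.8 -1.2 10.7] T [-0.03 -1.15  0.05] gap 0.0005 q [ 0.06  0.63  1.27 -0.    1.24 -1.35]
```

Call:
step_arm(xyz=[[0, 0.1, 0], [0, 0.1, 0], [0, 0, 0]], rot=[[0, 0, 0], [0, 0, 0], [0, 0, 0]])

```text
time_s: 28.2
ee_pos: [0.6099, 0.1521, 0.1033]
ee_rot: [-1.289, -1.095, 1.082]
wrist_force: [5.6, -0.6, 12.3]
finger_gap: 0.0003
```

Call:
step_arm(xyz=[[0, 0.1, 0], [0, 0.1, 0], [0, 0, 0]], rot=[[0, 0, 0], [0, 0, 0], [0, 0, 0]])

```text
time_s: 28.58
ee_pos: [0.6103, 0.1521, 0.1016]
ee_rot: [-1.29, -1.096, 1.081]
wrist_force: [6.6, 0.3, 12.8]
finger_gap: 0.0005
```

Call:
step_arm(xyz=[[0, 0.1, 0], [0, 0.1, 0], [0, 0, 0]], rot=[[0, 0, 0], [0, 0, 0], [0, 0, 0]])

```text
time_s: 28.95
ee_pos: [0.6105, 0.1521, 0.0997]
ee_rot: [-1.29, -1.096, 1.081]
wrist_force: [7.9, -2.2, 13.0]
finger_gap: 0.0004
```

Call:
step_arm(xyz=[[0, 0.1, -0.1], [0, 0.1, 0], [0, 0, 0]], rot=[[0, 0, 0], [0, 0, 0], [0, 0, 0]])

```text
time_s: 29.32
ee_pos: [0.611, 0.152, 0.0972]
ee_rot: [-1.289, -1.095, 1.082]
wrist_force: [6.6, -0.6, 11.1]
finger_gap: 0.0004
```

Call:
step_arm(xyz=[[0, 0.1, 0], [0, 0.1, 0], [0, 0, 0]], rot=[[0, 0, 0], [0, 0, 0], [0, 0, 0]])

```text
time_s: 29.7
ee_pos: [0.6111, 0.1519, 0.095]
ee_rot: [-1.289, -1.095, 1.082]
wrist_force: [7.8, -0.8, 8.6]
finger_gap: 0.0003
```

Call:
step_arm(xyz=[[0, 0.1, 0], [0, 0, 0]], rot=[[0, 0, 0], [0, 0, 0]])

```text
time_s: 29.95
ee_pos: [0.611, 0.152, 0.0938]
ee_rot: [-1.289, -1.095, 1.082]
wrist_force: [7.5, -0.3, 9.8]
finger_gap: 0.0006
```

```bash
python3 - <<'E'
from h import *
s,R=st()
im=optics.capture('wrist')[:,:,::-1].copy();crop(im,(200,50,370,270),3,'pics/w10.png')
E
```

```text
t 29.95 p [0.611  0.152  0.0938] x [0.163 0.987 0.002] y [ 0.01  0.   -1.  ] F [ 7.5 -0.3  9.8] T [-0.08 -1.38 -0.02] gap 0.0006 q [ 0.06  0.64  1.28 -0.    1.21 -1.35]
```

View pics/w10.png

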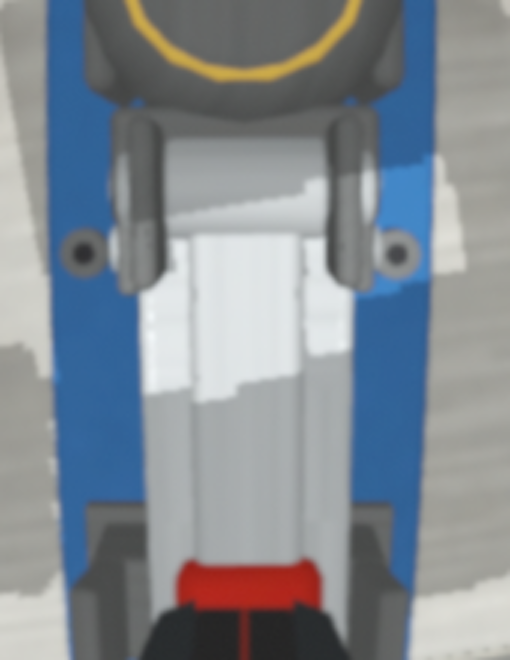

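Nearly level. Continue in half-millimetre steps to the stop.

Call:
step_arm(xyz=[[0, 0.05, 0], [0, 0.05, 0], [0, 0, 0]], rot=[[0, 0, 0], [0, 0, 0], [0, 0, 0]])

```text
time_s: 30.38
ee_pos: [0.611, 0.152, 0.0932]
ee_rot: [-1.289, -1.095, 1.082]
wrist_force: [7.1, -1.9, 11.7]
finger_gap: 0.0001
```

Call:
step_arm(xyz=[[0, 0.05, 0], [0, 0.05, 0], [0, 0, 0]], rot=[[0, 0, 0], [0, 0, 0], [0, 0, 0]])

```text
time_s: 30.75
ee_pos: [0.6111, 0.1519, 0.0924]
ee_rot: [-1.289, -1.095, 1.082]
wrist_force: [5.9, -1.1, 12.6]
finger_gap: 0.0005
```

Call:
step_arm(xyz=[[0, 0.05, 0], [0, 0, 0]], rot=[[0, 0, 0], [0, 0, 0]])

```text
time_s: 31.0
ee_pos: [0.6111, 0.152, 0.0922]
ee_rot: [-1.289, -1.095, 1.082]
wrist_force: [6.0, -1.5, 14.6]
finger_gap: 0.0002
```

Call:
step_arm(xyz=[[0, 0.05, 0], [0, 0, 0]], rot=[[0, 0, 0], [0, 0, 0]])

```text
time_s: 31.25
ee_pos: [0.6111, 0.152, 0.0922]
ee_rot: [-1.29, -1.096, 1.081]
wrist_force: [5.3, -1.4, 17.0]
finger_gap: 0.0004
```

Call:
step_arm(xyz=[[0, 0.05, 0], [0, 0, 0]], rot=[[0, 0, 0], [0, 0, 0]])

```text
time_s: 31.5
ee_pos: [0.6112, 0.152, 0.0921]
ee_rot: [-1.29, -1.096, 1.081]
wrist_force: [3.9, -1.3, 20.9]
finger_gap: 0.0006
```

Call:
step_arm(xyz=[[0, 0.05, 0], [0, 0, 0]], rot=[[0, 0, 0], [0, 0, 0]])

```text
time_s: 31.75
ee_pos: [0.6112, 0.152, 0.092]
ee_rot: [-1.29, -1.096, 1.081]
wrist_force: [2.5, -0.8, 23.2]
finger_gap: 0.0002
```

Call:
step_arm(xyz=[[0, 0.05, 0], [0, 0, 0]], rot=[[0, 0, 0], [0, 0, 0]])

```text
time_s: 32.0
ee_pos: [0.6112, 0.152, 0.0919]
ee_rot: [-1.29, -1.097, 1.081]
wrist_force: [0.7, -1.8, 26.3]
finger_gap: 0.0005
```

Call:
step_arm(xyz=[[0, -0.15, 0], [0, -0.15, 0], [0, -0.15, 0], [0, 0, 0]], rot=[[0, 0, 0], [0, 0, 0], [0, 0, 0], [0, 0, 0]])

```text
time_s: 32.5
ee_pos: [0.6106, 0.152, 0.0938]
ee_rot: [-1.288, -1.094, 1.083]
wrist_force: [6.6, 0.1, 9.6]
finger_gap: 0.0004
```

```bash
python3 - <<'E'
from h import *
s,R=st()
E
```

```text
t 32.5 p [0.6106 0.152  0.0938] x [0.163 0.987 0.002] y [ 0.009  0.    -1.   ] F [6.6 0.1 9.6] T [-0.04 -1.12 -0.02] gap 0.0004 q [ 0.06  0.64  1.28 -0.    1.21 -1.35]
```

Call:
step_arm(xyz=[[0, -0.1, 0], [0, -0.1, 0], [0, 0, 0]], rot=[[0, 0, 0], [0, 0, 0], [0, 0, 0]])

```text
time_s: 32.88
ee_pos: [0.6087, 0.1521, 0.0941]
ee_rot: [-1.284, -1.09, 1.086]
wrist_force: [4.1, -0.5, 5.5]
finger_gap: 0.0003
```

Call:
step_arm(xyz=[[0, -0.1, 0], [0, 0, 0]], rot=[[0, 0, 0], [0, 0, 0]])

```text
time_s: 33.12
ee_pos: [0.6076, 0.1522, 0.0943]
ee_rot: [-1.282, -1.087, 1.088]
wrist_force: [1.7, -0.1, 3.8]
finger_gap: 0.0007
```

The lever is staying at ~0.094 while the force drops, so the catch holds it. Retract.

Call:
step_arm(xyz=[[0, -0.2, 0], [0, -0.5, 0], [0, -2, 0], [0, -4, 0], [0, -4, 0]], rot=[[0, 0, 0], [0, 0, 0], [0, 0, 0], [0, 0, 0], [0, 0, 0]])

```text
time_s: 33.75
ee_pos: [0.6072, 0.1522, 0.2024]
ee_rot: [-1.281, -1.087, 1.089]
wrist_force: [0.2, 0.1, -0.2]
finger_gap: 0.0003
```

Call:
step_arm(xyz=[[0, 0, 0], [0, 0, 0]], rot=[[0, 0, 0], [0, 0, 0]])

```text
time_s: 34.0
ee_pos: [0.6072, 0.1522, 0.2005]
ee_rot: [-1.281, -1.086, 1.089]
wrist_force: [0.8, -0.8, -0.1]
finger_gap: 0.0003
```

```bash
python3 - <<'E'
from h import *
import pickle
s,R=st();c=optics.calibration('wrist')
im=optics.capture('wrist')[:,:,::-1].copy();cv2.imwrite('pics/w11.png',im)
h=cv2.cvtColor(im,cv2.COLOR_BGR2HSV);g=cv2.inRange(h,(50,120,60),(75,255,255));ys,xs=np.nonzero(g);print('pin',xs.mean(),ys.mean(),onz('wrist',xs.mean(),ys.mean(),.095,c))
im3=optics.capture('scene')[:,:,::-1];cv2.imwrite('pics/s11.png',im3);crop(im3,(140,120,290,300),4,'pics/s11c.png')
cv2.imwrite('pics/t11.png',optics.capture('top')[:,:,::-1])
# expected px of red grip inner edge (r=60) top for level vs up
O=np.array([.5013,.1699]);t=np.array([.986,-.165])
for q in (0,.7,.775):
    th=.8-q
    for r in(60,102):
        x=36+r*np.cos(th)-6*np.sin(th);z=86+r*np.sin(th)+6*np.cos(th)
        print(q,r,proj('wrist',[*(O+x/1000*t),z/1000],c).round(1))
E
```

```text
t 34.0 p [0.6072 0.1522 0.2005] x [ 0.163  0.987 -0.   ] y [-0.002 -0.    -1.   ] F [ 0.8 -0.8 -0.1] T [ 0.06 -0.2  -0.06] gap 0.0003 q [ 0.06  0.54  1.13  0.    1.47 -1.35]
pin 281.44444444444446 72.9753086419753 [0.50181229 0.1706105  0.095     ]
0 60 [280.1 175.5]
0 102 [279.8 232.5]
0.7 60 [280.2 194.3]
0.7 102 [280.1 245.5]
0.775 60 [280.2 193.9]
0.775 102 [280.2 243. ]
```

View pics/w11.png

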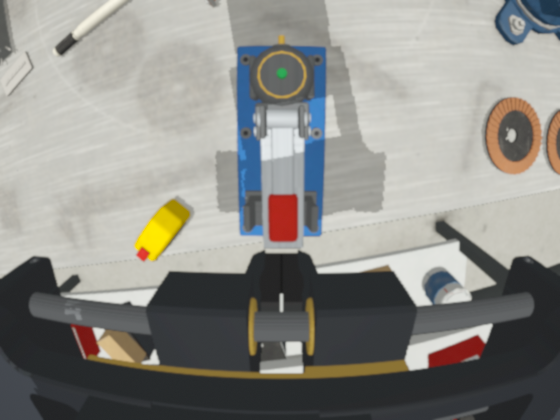

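View pics/s11c.png

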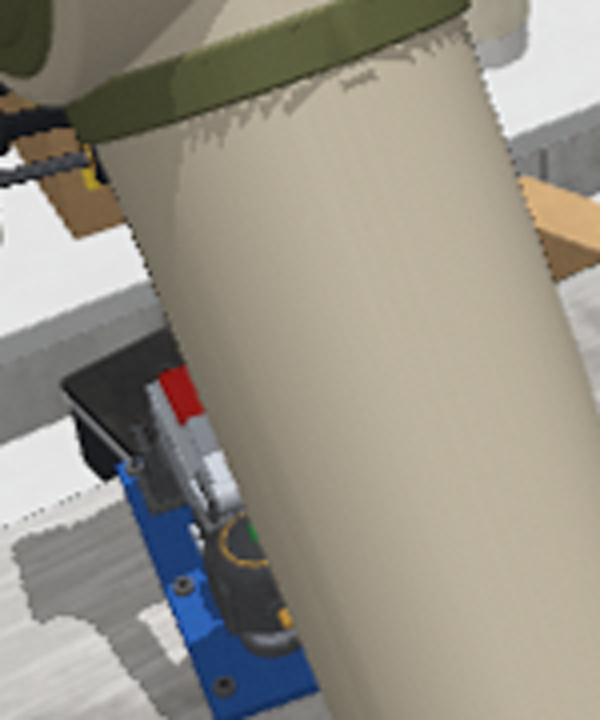

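View pics/t11.png

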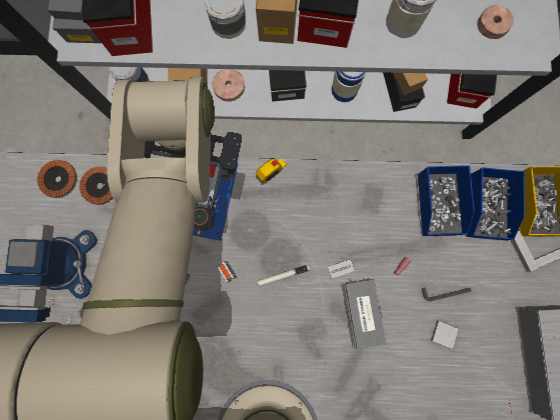

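```bash
python3 -c "
from bench import ticket;print(ticket.close_job())"
```

```text
the job is handed in; nothing more can be done
None
```

The coupler is seated on the fixture, the lever is caught level, and the job is handed in at about 34 s. The hand-in gave no verdict, so the points below are my own checks.

- **Seating:** I gripped the head by its cheeks and lowered it over the ball. The trip cup moved under about 21 N at the wrist. The descent then stopped hard after about 8.5 mm of cup travel. The most push I measured was 30 N at the wrist, which is about 36 N on the fixture with the coupler's weight.
- **Green pin:** After letting go, the pin stood out of the dome with its top at about z 0.095 m, against 0.096 m expected. The tube lay in the saddle, in line with the plate.
- **Lever:** I pressed it along its arc with closed fingers to the stop, with 26 N at most. As I backed off, the force fell away while the lever stayed about 2 mm above the stop. With the arm clear, its red grip still appeared where a lever caught at about 0.775 rad should.
- **Bystanders:** The marker, tape measure and magnet look unmoved in the last top picture; I did not measure them.

Two things disagreed slightly. The ball position differed by 1–2 mm between cameras, so I used the average, and the socket went over the ball without side force. Side forces of up to about 9 N appeared during the cup push and the lever press. I eased them with small shifts.

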